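# Put the casting moulds and ware boards away to dry

## Robot

A 6-joint arm with a two-finger parallel gripper is mounted at the origin on the work surface; the furniture and walls round the work are solid. World frame = base frame: x ahead of the robot, y to its left, z up, the work surface at z = 0. Lengths are in m, angles in rad, forces in N, time in s.
With the tool pointing down it reaches from about 0.375 to 0.825 m from the base axis. Payload 5.5 kg.
Tool frame: the origin (TCP) lies midway between the tips of the shut fingers; the grasp point (between the pads) lies behind it (bot.grip_point_offset is the z of the grasp point in the tool frame, in m); z points along the fingers, y is the line along which they close (so a half turn about z gives the same grasp; the last joint's range is limited). The gripper opens to 85 mm and grips with 20 to 120 N. Pads are 22 mm wide; open, the fingers measure 114 mm over their backs; the gripper's body (76 mm by 85 mm) begins 54 mm behind the grasp point. The pads swing forward as they close: fully open they stand 13 mm farther back than shut.
Start: joints at [-1.275, 0.314, -0.047, 1.21, 0, 1.571], TCP at [0.175, -0.574, 0.231] pointing down, gripper open.
Joint ranges: [-2.67, 2.67], [-0.69, 1.73], [-1.03, 1.25], [-2.08, 2.16], [-1.42, 1.45], [-3.14, 3.14]. Speed limits (rad/s): [2.39, 2.39, 3.01, 3.14, 3.14, 3.14].

## Interface

Orientations are given as a rotation vector (axis times angle).
In Python, from station import bot gives the robot as it stands. The module is installed in compiled form; this text tells all that it offers.
- The arm moves only by the tool carry_out, never from a script. Its argument "commands" is a list of rows, each an object of numbers: "dx", "dy", "dz": the shift along the world's x, y, z scaled (see below); "spin": the turn about the world's z scaled (see below). A call has 1 to 5 rows; each row shifts and turns the commanded pose from where the row before left it; what a row does not reach is not made up. The controller multiplies each number of a shift by 0.15 m and each number of a turn by 60 degrees. A row lasts 1/8 s, in which the tool goes at most 62.5 mm and 10.7 degrees, less where a joint would pass 70% of its speed; a pose out of reach is approached as far as the arm can. A call with a number of a shift or a turn outside -1 to 1 is refused whole. A call with a gripper value outside its range is refused whole. "jaw" is the gripper's target within -1 to 1 (fully open at 1, half-way at 0, shut at -1), set as the call begins (left out, the last holds). The fingers move at their own pace and stop on an object; "grip_force" is the grip in N (left out, the last holds). Time passes only in rows, so rows that do not move let the fingers close. It gives the time, the measured TCP pose, the force, the opening and the grip force at its end, in the units of the state.
- bot.state(): the state, without advancing time (a new reading comes with each control period).
- bot.read_camera(name): name is "scene" or "top" or "wrist"; returns a dict with "img" (384x512x3 uint8, red, green, blue), "z_map" (384x512 float32, m along the optical axis (not along the pixel's ray), 0 where there is no reading), "fx", "fy", "cx", "cy" (pixels), "R" (3x3) and "t" (3): a world point X has camera coordinates R X + t. Camera axes: x right, y down, z forward; pixel columns grow to the right and rows downward; lengths in m; the calibration is good to about 2 mm. A picture is of the moment at which its call begins.
- bot.sign_off(): hands the job in; it is judged then, once.
The state is a dict: "time_s": time; "joint_pos": joint angles; "dq": joint speeds; "joint_efforts": joint torques, N m; "tool_pos": TCP position; "orientation": TCP orientation; "ft_force": force on the tool from outside, world axes, zero at the start; "wrist_torque": the same for the moment, N m; "opening": opening from 0.0 (shut) to 1.0 (fully open); "grasp_force": force on a finger pad.
Only numpy, scipy, OpenCV 4.12 (cv2) and the standard library are available. Lean on these libraries where they do the work, as an engineer would, in place of code of your own. Each camera call takes 0.05 s, during which the arm holds its last target. There are 200 camera calls.

## Task

Put away the casting things to dry: stand every plaster mould upright in the mould rack, one behind the other with their broad faces toward the end wall, and slide the end stop up so that the row is snug between wall and stop with no gaps. Also take the two ware boards out of the slotted block and lean them side by side in the leaning stand, each with its foot on the base touching the cleat and its back resting on the low wall. Leave the other things on the table where they are.

Things in the scene. Friction and masses are not known exactly. Their poses are not given: they have to be found in the camera images.
- mould1: plaster casting mould, a plain off-white block on a heavy grey cast foot (lowest 20 mm, same outline), with a dark rubber band and a small dark pour hole on top, standing: 58 mm wide (x) by 40 mm thick (y) by 62 mm tall (z), 0.16 to 0.26 kg. Origin: centre of its underside. All are alike; two to four are present (absent ones read None).
- mould2: plaster casting mould, a plain off-white block on a heavy grey cast foot (lowest 20 mm, same outline), with a dark rubber band and a small dark pour hole on top, standing: 58 mm wide (x) by 40 mm thick (y) by 62 mm tall (z), 0.16 to 0.26 kg. Origin: centre of its underside. All are alike; two to four are present (absent ones read None).
- mould3: plaster casting mould, a plain off-white block on a heavy grey cast foot (lowest 20 mm, same outline), with a dark rubber band and a small dark pour hole on top, standing: 58 mm wide (x) by 40 mm thick (y) by 62 mm tall (z), 0.16 to 0.26 kg. Origin: centre of its underside. All are alike; two to four are present (absent ones read None).
- mould4: plaster casting mould, a plain off-white block on a heavy grey cast foot (lowest 20 mm, same outline), with a dark rubber band and a small dark pour hole on top, standing: 58 mm wide (x) by 40 mm thick (y) by 62 mm tall (z), 0.16 to 0.26 kg. Origin: centre of its underside. All are alike; two to four are present (absent ones read None).
- rack: fixed wooden mould rack, a narrow tray 86 mm (x) by 300 mm (y); origin: centre of its underside. Floor at z = 6 mm; low rails on both long sides, 68 mm apart (x = -34 to 34 mm), 8 mm thick, top at z = 16 mm. End wall at the +y end: inner face at y = 130 mm, top at z = 80 mm. Moulds stand in it with their 40 mm thickness along its y; the end stop slides along its y.
- stop (a joint): the rack's sliding end stop, in m: 0 = fully open (its pressing face at rack y = -75 mm, 205 mm from the end wall), growing toward the wall up to 0.165 (40 mm from it). Friction 2.5 N; stays where left. An upright plate 64 mm wide, 12 mm thick, top at z = 72 mm, with a low foot 58 mm long behind it that carries a round grip post.
- stop_face (a point): centre of the stop's pressing face (the face toward the end wall), 36 mm above the table; axes as the rack's.
- stop_post (a point): centre of the top of the stop's round dark wooden grip post: 18 mm diameter, upright, top 76 mm and bottom 16 mm above the table, 52 mm behind the pressing face (in the rack's -y); axes as the rack's.
- leanstand: fixed wooden leaning stand, 290 mm long (y); origin on the table. Base from x = -60 to 70 mm, floor at z = 8 mm. Front cleat, full length: inner face x = -30 mm, 12 mm thick, top z = 24 mm. Low wall behind, full length: front face x = 25 mm, 14 mm thick, top z = 123 mm. A board with its foot at the cleat leans about 0.37 rad toward +x onto the wall's top edge. Room for two side by side.
- slotblock: fixed dark wooden block 150 mm (its x) by 110 mm (y) with two slots along its y, centred at x = -40 and 40 mm, 16 mm wide, slot floor at z = 10 mm, cheeks 11 mm thick with top at z = 52 mm. Origin: centre of its underside, on the table.
- board1: pale plywood ware board, 12 mm thick (its x), 100 mm wide (y), 200 mm tall (z), 0.14 to 0.23 kg, at first standing upright in a slot of the dark slotted block. Origin: centre of its lower edge (underside).
- board2: pale plywood ware board, 12 mm thick (its x), 100 mm wide (y), 200 mm tall (z), 0.14 to 0.23 kg, at first standing upright in a slot of the dark slotted block. Origin: centre of its lower edge (underside).
- board1_top (a point): centre of board1's upper edge; axes as the board's.
- board2_top (a point): centre of board2's upper edge; axes as the board's.
- heart: small flat clay heart, 55x61x12 mm; a bystander, loose, not to be disturbed. Origin: centre of its underside.
- rib: flat oval wooden rib, 71x116x8 mm; a bystander, loose, not to be disturbed. Origin: centre of its underside.
- cutter: open tin ring, 69 mm across, 31 mm high; a bystander, loose, not to be disturbed. Origin: centre of its underside.
- fish: flat clay fish, 78x184x17 mm; a bystander, loose, not to be disturbed. Origin: centre of its underside.
- mushroom: little clay mushroom, 62 mm across, 60 mm high; a bystander, loose, not to be disturbed. Origin: centre of its underside.
- disc: flat clay disc with stamped marks, 83x98x15 mm; a bystander, loose, not to be disturbed. Origin: centre of its underside.
- pebble: flat clay pebble, 45x68x24 mm; a bystander, loose, not to be disturbed. Origin: centre of its underside.
Mind the look-alikes: they are no part of the job. What is shaped like the board1 but blue is not meant.

How it is judged:
By the outcome, as a careful person would: the job done as asked, in the order asked, and still so for the second after the job is handed in, with the robot touching nothing.
Of mould1, mould2, mould3, mould4 only 2 to 4 are there at a start; the rules pass over those that are not, and their reading is None.
At some moment in a run one of mould1, mould2, mould3, mould4 may be knocked a few centimetres aside while the robot is not near it.
It also fails if it takes over 210 s, if anything falls off the work surface, if the arm or the gripper's body presses on something with over 40 N, if the wrist force passes 120 N, or if a joint passes its speed limit or range.

## Working session

There is one attempt and no reset: what is moved stays moved. The work goes in short steps, Python scripts to look and compute and a tool call to move; the robot and the scene stay as the last step left them, time stands still between calls to the robot, and variables do not carry over. Pictures are saved under pics/ and viewed, at most 14 in all, crops included, and the job is handed in when it is done.

Besides the shell and the picture viewer there is one more tool, called after ">>>" as name(argument=value, ...), one argument or row to a line, values as JSON. carry_out: Moves the arm, as the interface text tells. Shifts and turns lie within -1 to 1; 1 stands for 0.15 m of shift or 60 degrees of turn. Its arguments: {"type":"object","properties":{"commands":{"type":"array"},"jaw":{"type":"number"},"grip_force":{"type":"number"}},"required":["commands"]}

```bash
mkdir -p pics; cat > h.py <<'E'
import numpy as np, cv2
from station import bot
def snap(n,f=None):
    c=bot.read_camera(n)
    np.savez('last_'+n+'.npz',**c)
    if f: cv2.imwrite('pics/'+f,c['img'][:,:,::-1])
    return c
def load(n): return dict(np.load('last_'+n+'.npz'))
def world(c):
    z=c['z_map'].astype(float); v,u=np.mgrid[:z.shape[0],:z.shape[1]]
    P=np.stack([(u-c['cx'])/c['fx']*z,(v-c['cy'])/c['fy']*z,z],-1)
    W=(P-c['t'])@c['R']; W[z==0]=np.nan
    return W
E
python3 - <<'E'
from h import *
a=snap('top','top1.png'); b=snap('scene','scene1.png')
s=bot.state(); print(s, bot.grip_point_offset)
for c in (a,b): print(c['fx'],c['R'],c['t'])
E
```

```text
{'time_s': 0.1, 'joint_pos': array([-1.27498329e+00,  3.14175874e-01, -4.80085387e-02,  1.21021209e+00,
        3.54680094e-06,  1.57080038e+00]), 'dq': array([-0.00073115, -0.00169015,  0.00237129,  0.00114165, -0.00168919,
        0.00030167]), 'joint_efforts': array([ 2.21828650e-04, -5.40766382e+01,  3.40541160e+01,  1.11877278e-02,
        2.11053822e-05, -4.01355578e-06]), 'tool_pos': array([ 0.1747532 , -0.57341876,  0.23049555]), 'orientation': array([-3.10572696e+00, -4.62730083e-01,  3.64727668e-04]), 'ft_force': array([0.13135208, 0.23262742, 0.18041864]), 'wrist_torque': array([-0.02154171,  0.01288216,  0.01469991]), 'grasp_force': 0.0, 'opening': 0.9976044122418108} -0.0187
484.1609251846228 [[-0.01284228 -0.99987581 -0.00913504]
 [-0.99291908  0.01383086 -0.11798479]
 [ 0.11809648  0.00755516 -0.99297338]] [0.0538238  0.51890036 1.6793963 ]
463.2846968245724 [[ 0.65359929 -0.75657276  0.02014015]
 [-0.30583108 -0.28836023 -0.90736747]
 [ 0.69229713  0.58689525 -0.41985551]] [-0.31962329  0.29895116  1.42974075]
```

View pics/top1.png

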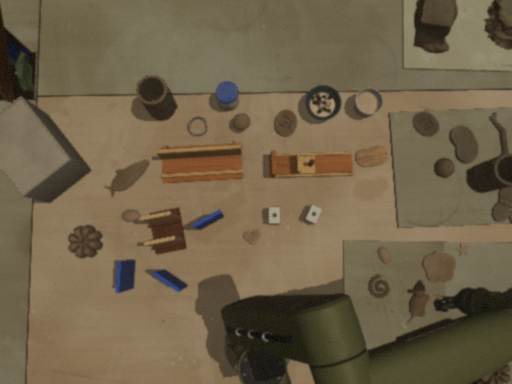

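View pics/scene1.png

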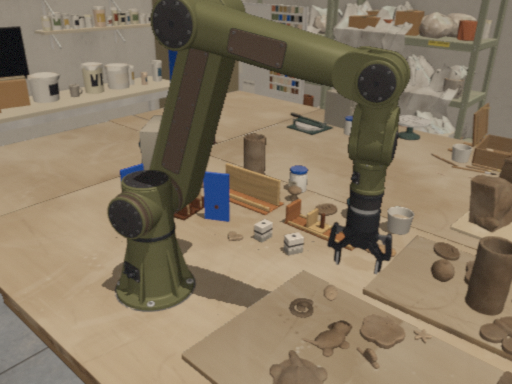

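The top view shows two moulds at (273,215) and (313,213). The rack is at (311,164), the leaning stand at (201,163) and the slot block at (165,229) with two pale boards. The blue boards are look-alikes. I'll enlarge to confirm.

```bash
python3 - <<'E'
from h import *
c=load('top'); im=c['img'][:,:,::-1]
cv2.imwrite('pics/crop1.png',cv2.resize(im[125:300,105:400],None,fx=2.7,fy=2.7,interpolation=cv2.INTER_CUBIC))
W=world(c)
for n,(u,v) in dict(m1=(273,210),m2=(313,208),wallR=(271,164),rackR=(352,164),rackfloor=(340,164),stop=(312,162),bA=(157,215),bB=(157,241),lean=(201,150),leanwall=(201,147),leanbase=(201,178)).items(): print(n,np.round(W[v,u],3))
m=(W[...,2]>.045)&(W[...,2]<.09)
n,l,s,ce=cv2.connectedComponentsWithStats(m.astype(np.uint8))
for i in range(1,n):
    if s[i][4]>15:
        q=W[l==i]; print(s[i],np.round(np.median(q,0),3),np.round(q.min(0),3),np.round(q.max(0),3))
E
```

```text
m1 [ 0.458 -0.055  0.06 ]
m2 [ 0.463 -0.193  0.066]
wallR [ 0.617 -0.051  0.073]
rackR [ 0.626 -0.347  0.001]
rackfloor [ 0.626 -0.303  0.006]
stop [ 0.622 -0.193  0.074]
bA [0.435 0.319 0.206]
bB [0.353 0.318 0.208]
lean [0.659 0.187 0.126]
leanwall [0.67  0.187 0.124]
leanbase [0.581 0.198 0.013]
[486   7  26  43 370] [ 1.09  -0.868  0.063] [ 1.031 -0.926  0.045] [ 1.189 -0.843  0.088]
[414  14  35  39 416] [ 1.053 -0.637  0.064] [ 1.021 -0.698  0.045] [ 1.158 -0.569  0.089]
[22 44  8 10 43] [1.049 0.824 0.068] [1.036 0.82  0.045] [1.064 0.828 0.09 ]
[305  85  37  35 326] [ 0.862 -0.251  0.059] [ 0.776 -0.305  0.045] [ 0.904 -0.176  0.074]
[13 86 14  9 61] [0.894 0.835 0.071] [0.89  0.823 0.045] [0.905 0.865 0.09 ]
[355  87  29  28 337] [ 0.849 -0.409  0.059] [ 0.792 -0.45   0.045] [ 0.89  -0.353  0.08 ]
[146  88  18  13  96] [0.884 0.365 0.068] [0.849 0.326 0.045] [0.894 0.386 0.09 ]
[217  94  22  15  99] [0.836 0.096 0.066] [0.827 0.061 0.046] [0.865 0.136 0.089]
[312  94  21  19 201] [ 0.845 -0.24   0.053] [ 0.806 -0.274  0.045] [ 0.874 -0.203  0.066]
[147  99  29  19 123] [0.80
[... 1439 characters left out ...]
.461 0.377 0.088]
[206 215  18  11  25] [0.427 0.146 0.071] [0.41  0.118 0.048] [0.443 0.178 0.088]
[ 68 225  34  33 809] [0.359 0.592 0.069] [0.305 0.541 0.045] [0.416 0.653 0.09 ]
[151 233  34  17 170] [0.349 0.302 0.052] [0.329 0.255 0.045] [0.383 0.368 0.087]
[128 260   5  30  96] [0.243 0.435 0.065] [0.196 0.432 0.046] [0.293 0.439 0.089]
[162 270  24  18  53] [0.231 0.284 0.068] [0.199 0.248 0.045] [0.258 0.325 0.09 ]
[411 283  15  28 222] [ 0.168 -0.544  0.05 ] [ 0.112 -0.567  0.045] [ 0.203 -0.52   0.066]
[497 368  13  12  46] [-0.087 -0.791  0.084] [-0.105 -0.816  0.065] [-0.072 -0.775  0.09 ]
[480 373  30  11 118] [-0.108 -0.759  0.084] [-0.125 -0.809  0.056] [-0.086 -0.724  0.09 ]
```

View pics/crop1.png

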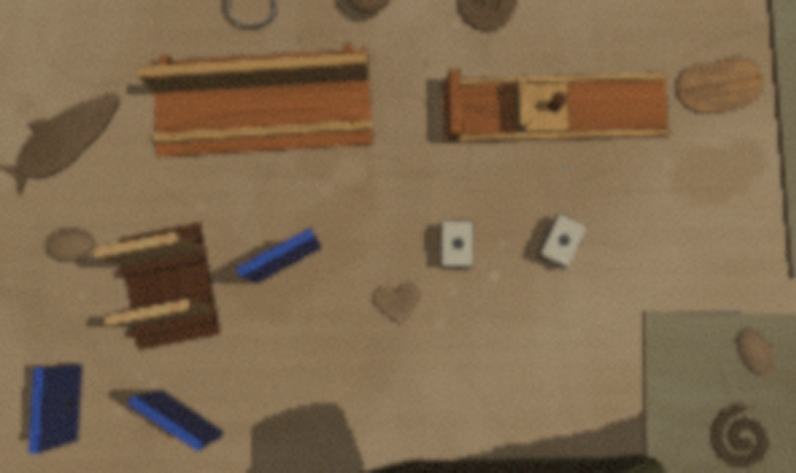

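The crop confirms it. The white moulds are at top-view pixels (274,214) and (314,212), and the two pale boards are in the dark block at (155,215) and (160,241). The three blue boards are not meant. The end wall is on the left (+y), and the stop sits only about 75 mm from it, so it has to be pulled back first. I'll move over it and refine with the wrist camera.

>>> carry_out(
  commands=[
    {"dx": 0.3, "dy": 0.254, "spin": 0.122},
    {"dx": 0.3, "dy": 0.254, "spin": 0.122},
    {"dx": 0.3, "dy": 0.254, "spin": 0.122},
    {"dx": 0.3, "dy": 0.254, "spin": 0.122},
    {"dx": 0.3, "dy": 0.254, "spin": 0.122},
  ],
  jaw=1,
  grip_force=40,
)

```text
invalid input
```

>>> carry_out(
  commands=[
    {"dx": 0.3, "dy": 0.254, "spin": 0.122},
    {"dx": 0.3, "dy": 0.254, "spin": 0.122},
    {"dx": 0.3, "dy": 0.254, "spin": 0.122},
    {"dx": 0.3, "dy": 0.254, "spin": 0.122},
    {"dx": 0.3, "dy": 0.254, "spin": 0.122},
  ],
)

```text
invalid input
```

```bash
python3 - <<'E'
from h import *
from scipy.spatial.transform import Rotation as R
s=bot.state(); print(s['time_s'],s['tool_pos'],R.from_rotvec(s['orientation']).as_matrix()[:,1],s['joint_pos'])
a=snap('top'); w=snap('wrist')
cv2.imwrite('pics/v2.png',np.hstack([cv2.resize(a['img'][125:300,60:400],(680,350))[:,:,::-1][:, :400],cv2.resize(w['img'],(400,300))[:,:,::-1].copy()[:300] if 0 else cv2.copyMakeBorder(cv2.resize(w['img'],(400,300))[:,:,::-1],0,50,0,0,0)]))
W=world(w); m=W[...,2]>.04
print(w['R'],w['t'])
E
```

```text
0.1 [ 0.1747532  -0.57341876  0.23049555] [ 0.29151342 -0.9565654  -0.00160018] [-1.27498329e+00  3.14175874e-01 -4.80085387e-02  1.21021209e+00
  3.54680094e-06  1.57080038e+00]
[[ 2.90545800e-01 -9.56860986e-01 -4.38083055e-04]
 [-9.16827095e-01 -2.78520707e-01  2.86101894e-01]
 [-2.73881755e-01 -8.27240573e-02 -9.58199100e-01]] [-0.59923885 -0.03614386  0.37924382]
```

View pics/v2.png

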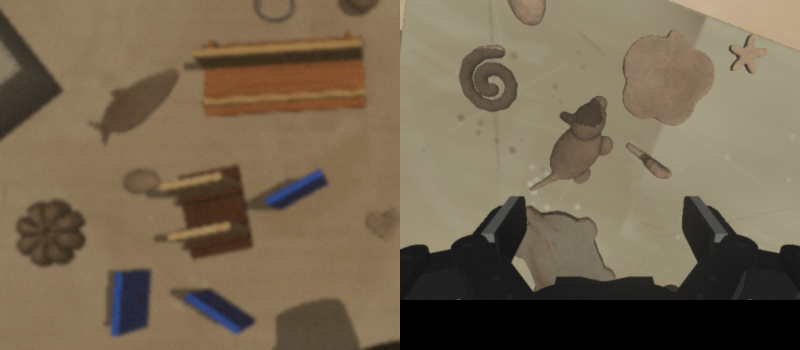

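The picture shows the arm unmoved. Both calls were refused, probably because every row needs all four numbers.

>>> carry_out(
  commands=[
    {"dx": 0.3, "dy": 0.254, "dz": 0, "spin": 0.122},
    {"dx": 0.3, "dy": 0.254, "dz": 0, "spin": 0.122},
    {"dx": 0.3, "dy": 0.254, "dz": 0, "spin": 0.122},
    {"dx": 0.3, "dy": 0.254, "dz": 0, "spin": 0.122},
    {"dx": 0.3, "dy": 0.254, "dz": 0, "spin": 0.122},
  ],
  jaw=1,
  grip_force=40,
)

```text
time_s: 0.82
tool_pos: [0.4011, -0.382, 0.2313]
orientation: [2.802, 1.421, 0.0]
ft_force: [0.2, -0.5, 0.4]
opening: 1.0
grasp_force: 0.0
```

>>> carry_out(
  commands=[
    {"dx": 0.3, "dy": 0.254, "dz": 0, "spin": 0.122},
    {"dx": 0.3, "dy": 0.254, "dz": 0, "spin": 0.122},
    {"dx": 0.3, "dy": 0.254, "dz": 0, "spin": 0.122},
    {"dx": 0.3, "dy": 0.254, "dz": 0, "spin": 0.122},
    {"dx": 0.25, "dy": 0.254, "dz": 0, "spin": 0.122},
  ],
)

```text
time_s: 1.45
tool_pos: [0.6188, -0.1914, 0.231]
orientation: [-2.213, -2.229, 0.0]
ft_force: [1.3, -0.8, -0.1]
opening: 1.006
grasp_force: 0.0
```

```bash
cat >> h.py <<'E'
from scipy.spatial.transform import Rotation as R
def st():
    s=bot.state(); y=R.from_rotvec(s['orientation']).as_matrix()[:,1]
    print('t',round(s['time_s'],2),'tcp',np.round(s['tool_pos'],4),'yaw',round((np.degrees(np.arctan2(y[1],y[0]))+90)%180-90,2),'q',np.round(s['joint_pos'],2),'F',np.round(s['ft_force'],1),'op',round(s['opening'],3),'g',round(s['grasp_force'],1))
    return s
def comps(W,lo,hi,mn=40,box=(.3,.8,-.45,.5)):
    m=((W[...,2]>lo)&(W[...,2]<hi)&(W[...,0]>box[0])&(W[...,0]<box[1])&(W[...,1]>box[2])&(W[...,1]<box[3])).astype(np.uint8)
    n,l,s,_=cv2.connectedComponentsWithStats(m)
    for i in range(1,n):
        if s[i][4]>mn:
            q=W[l==i]; r=cv2.minAreaRect((q[:,:2]*1000).astype(np.float32))
            print('px',s[i][:5],'rect c',np.round(r[0],1),'size',np.round(r[1],1),'ang',round(r[2],1),'z',np.round(np.median(q[:,2]),3))
E
python3 - <<'E'
from h import *
st(); w=snap('wrist','w2.png'); W=world(w)
comps(W,.06,.1)
a=snap('top'); comps(world(a),.05,.08,25)
E
```

```text
t 1.45 tcp [ 0.6188 -0.1914  0.231 ] yaw 0.41 q [-0.3   0.41  0.08  1.25 -0.    1.26] F [ 1.3 -0.8 -0.1] op 1.006 g 0.0
px [  14    0   75   43 2872] rect c [443.3 -62.7] size [58.6 32.2] ang 0.3 z 0.062
px [ 215    2  110   26 2689] rect c [624.9 -58.5] size [15.8 86.1] ang 89.9 z 0.08
px [ 234  118   72   16 1027] rect c [ 626.1 -146.9] size [62.7 12.2] ang 1.1 z 0.072
px [  44  144   70   60 2438] rect c [ 446.  -194.1] size [40.2 58.4] ang 63.0 z 0.062
px [260 165  20  22 339] rect c [ 626.6 -192.5] size [17.4 17.1] ang 4.9 z 0.076
px [420 173  35  95 601] rect c [ 788.  -239.5] size [98.3 23.7] ang 90.0 z 0.064
px [233 115  17  14 167] rect c [775.7  51.8] size [56.9 48. ] ang 89.2 z 0.057
px [159 150  83   8 141] rect c [659.5 196.6] size [  4.1 288.1] ang 2.5 z 0.065
px [271 153   5  23  73] rect c [618.2 -57.5] size [14.2 76.1] ang 88.9 z 0.076
px [296 153   5  19  76] rect c [ 624.1 -146.3] size [12.7 63.3] ang 89.7 z 0.07
px [269 207  11  17 185] rect c [440.9 -58.2] size [35.3 56.1] ang 89.1 z 0.062
px [151 215  29  12  85] rect c [423.9 318.4] size [20.4 96.8] ang 14.9 z 0.054
px [153 234  31  16  88] rect c [344.6 306.4] size [ 30.7 111. ] ang 22.3 z 0.054
```

View pics/w2.png

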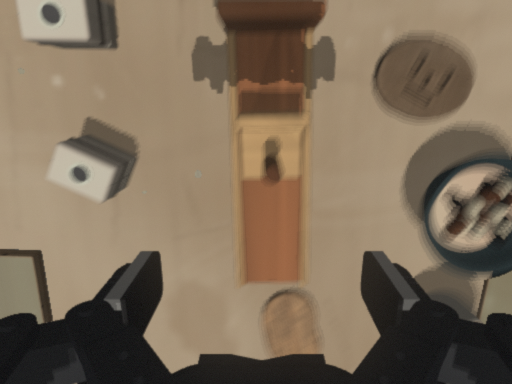

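The wrist view is clear: the post is at pixel (270,165), the wall at (270,12), and the moulds are at (65,15) and (95,165). Now I'll grip the post and pull the stop back.

>>> carry_out(
  commands=[
    {"dx": 0.051, "dy": -0.008, "dz": -0.3, "spin": 0},
    {"dx": 0, "dy": 0, "dz": -0.35, "spin": 0},
    {"dx": 0, "dy": 0, "dz": -0.35, "spin": 0},
    {"dx": 0, "dy": 0, "dz": -0.22, "spin": 0},
    {"dx": 0, "dy": 0, "dz": -0.05, "spin": 0},
  ],
)

```text
time_s: 2.17
tool_pos: [0.6223, -0.194, 0.038]
orientation: [-2.217, -2.22, 0.004]
ft_force: [0.2, 0.5, 0.5]
opening: 1.001
grasp_force: 0.0
```

>>> carry_out(
  commands=[
    {"dx": 0, "dy": 0, "dz": 0, "spin": 0},
    {"dx": 0, "dy": 0, "dz": 0, "spin": 0},
    {"dx": 0, "dy": 0, "dz": 0, "spin": 0},
    {"dx": 0, "dy": 0, "dz": 0, "spin": 0},
    {"dx": 0, "dy": 0, "dz": 0, "spin": 0},
  ],
  jaw=-1,
  grip_force=40,
)

```text
time_s: 2.8
tool_pos: [0.6263, -0.1944, 0.0421]
orientation: [2.217, 2.223, 0.002]
ft_force: [1.0, 0.1, 6.1]
opening: 0.204
grasp_force: 39.1
```

>>> carry_out(
  commands=[
    {"dx": 0.002, "dy": -0.1, "dz": 0, "spin": 0},
    {"dx": 0.002, "dy": -0.18, "dz": 0, "spin": 0},
    {"dx": 0.002, "dy": -0.18, "dz": 0, "spin": 0},
    {"dx": 0.002, "dy": -0.18, "dz": 0, "spin": 0},
    {"dx": 0.002, "dy": -0.1, "dz": 0, "spin": 0},
  ],
)

```text
time_s: 3.42
tool_pos: [0.6279, -0.306, 0.0421]
orientation: [2.218, 2.223, 0.004]
ft_force: [1.7, 3.6, 6.7]
opening: 0.2
grasp_force: 39.4
```

>>> carry_out(
  commands=[
    {"dx": 0, "dy": 0, "dz": 0, "spin": 0},
    {"dx": 0, "dy": 0, "dz": 0, "spin": 0},
    {"dx": 0, "dy": 0, "dz": 0, "spin": 0},
    {"dx": 0, "dy": 0, "dz": 0, "spin": 0},
  ],
  jaw=1,
)

```text
time_s: 3.92
tool_pos: [0.6264, -0.3045, 0.0406]
orientation: [-2.217, -2.225, 0.0]
ft_force: [0.3, -0.6, 0.6]
opening: 0.995
grasp_force: 0.0
```

>>> carry_out(
  commands=[
    {"dx": 0, "dy": 0, "dz": 0.3, "spin": 0},
    {"dx": 0, "dy": 0, "dz": 0.35, "spin": 0},
    {"dx": -0.3, "dy": 0.2, "dz": 0.2, "spin": 0},
    {"dx": -0.4, "dy": 0, "dz": 0, "spin": 0},
    {"dx": -0.3, "dy": 0, "dz": 0, "spin": 0},
  ],
)

```text
time_s: 4.55
tool_pos: [0.4748, -0.2744, 0.1688]
orientation: [2.217, 2.225, -0.0]
ft_force: [-0.2, -0.1, -0.2]
opening: 1.001
grasp_force: 0.0
```

```bash
python3 - <<'E'
from h import *
st(); w=snap('wrist'); W=world(w)
comps(W,.055,.1)
E
```

```text
t 4.55 tcp [ 0.4748 -0.2744  0.1688] yaw 0.2 q [-0.52  0.25 -0.28  1.04 -0.    1.04] F [-0.2 -0.1 -0.2] op 1.001 g 0.0
px [ 173   37   94   88 4847] rect c [ 445.1 -194.6] size [40.  58.1] ang 63.8 z 0.062
px [ 416  164   96   21 1848] rect c [ 626.2 -260. ] size [62.7 12.5] ang 0.8 z 0.072
px [439 217  36  30 751] rect c [ 627.6 -305.7] size [17.4 18. ] ang 78.5 z 0.074
```

>>> carry_out(
  commands=[
    {"dx": -0.1, "dy": 0.266, "dz": 0, "spin": -0.15},
    {"dx": -0.098, "dy": 0.266, "dz": 0, "spin": -0.15},
    {"dx": 0, "dy": 0, "dz": -0.35, "spin": -0.145},
    {"dx": 0, "dy": 0, "dz": -0.35, "spin": 0},
    {"dx": 0, "dy": 0, "dz": -0.25, "spin": 0},
  ],
)

```text
time_s: 5.22
tool_pos: [0.4462, -0.1946, 0.0241]
orientation: [-2.671, -1.652, 0.001]
ft_force: [0.6, 0.0, 0.3]
opening: 1.0
grasp_force: 0.0
```

>>> carry_out(
  commands=[
    {"dx": 0, "dy": 0, "dz": -0.03, "spin": 0},
    {"dx": 0, "dy": 0, "dz": 0, "spin": 0},
    {"dx": 0, "dy": 0, "dz": 0, "spin": 0},
    {"dx": 0, "dy": 0, "dz": 0, "spin": 0},
    {"dx": 0, "dy": 0, "dz": 0, "spin": 0},
  ],
  jaw=-1,
  grip_force=40,
)

```text
time_s: 5.85
tool_pos: [0.4473, -0.1956, 0.0219]
orientation: [2.671, 1.651, 0.001]
ft_force: [-0.4, -0.5, -2.0]
opening: 0.676
grasp_force: 44.0
```

```bash
python3 -c "
from h import *
st(); snap('wrist','w3.png'); W=world(load('wrist')); comps(W,.055,.1)"
```

```text
t 5.85 tcp [ 0.4473 -0.1956  0.0219] yaw -26.56 q [-0.41  0.3  -0.6   0.67 -0.    1.62] F [-0.4 -0.5 -2. ] op 0.676 g 44.0
px [  0   0  40  24 451] rect c [427.5 -78. ] size [ 2.4 13.8] ang 87.7 z 0.058
px [    0   248   512   136 40353] rect c [ 447.4 -195.3] size [ 40.7 127.8] ang 63.9 z 0.075
```

View pics/w3.png

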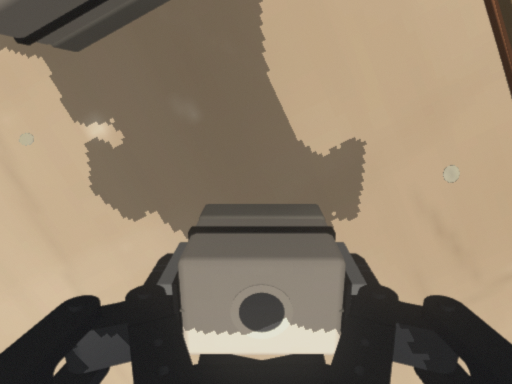

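The mould is held squarely, centred at pixel (260,310). Now carrying it to the wall end of the rack.

>>> carry_out(
  commands=[
    {"dx": 0, "dy": 0, "dz": 0.2, "spin": 0},
    {"dx": 0, "dy": 0, "dz": 0.2, "spin": 0},
    {"dx": 0.3, "dy": 0.17, "dz": 0, "spin": 0.151},
    {"dx": 0.3, "dy": 0.17, "dz": 0, "spin": 0.151},
    {"dx": 0.3, "dy": 0.17, "dz": 0, "spin": 0.151},
  ],
)

```text
time_s: 6.52
tool_pos: [0.5832, -0.1182, 0.0816]
orientation: [2.203, 2.238, 0.0]
ft_force: [0.7, -0.4, -2.2]
opening: 0.675
grasp_force: 44.4
```

>>> carry_out(
  commands=[
    {"dx": 0.2, "dy": 0.1, "dz": 0, "spin": 0},
    {"dx": 0.087, "dy": 0.053, "dz": 0, "spin": 0},
    {"dx": 0, "dy": 0, "dz": 0, "spin": 0},
    {"dx": 0, "dy": 0, "dz": -0.15, "spin": 0},
    {"dx": 0, "dy": 0, "dz": 0, "spin": 0},
  ],
)

```text
time_s: 7.15
tool_pos: [0.6217, -0.0964, 0.0571]
orientation: [-2.208, -2.23, 0.005]
ft_force: [-0.8, 0.0, -2.8]
opening: 0.675
grasp_force: 44.2
```

```bash
python3 -c "
from h import *
st(); W=world(snap('wrist','w4.png')); comps(W,.055,.15)"
```

```text
t 7.15 tcp [ 0.6217 -0.0964  0.0571] yaw 0.56 q [-0.15  0.49 -0.21  0.88 -0.    1.41] F [-0.8  0.  -2.8] op 0.675 g 44.2
px [  154   157   231    51 10952] rect c [624.7 -57.9] size [86.6 15.7] ang 0.9 z 0.08
px [    0   214   512   170 54698] rect c [622.2 -96.2] size [127.4  41.1] ang 0.1 z 0.113
```

View pics/w4.png

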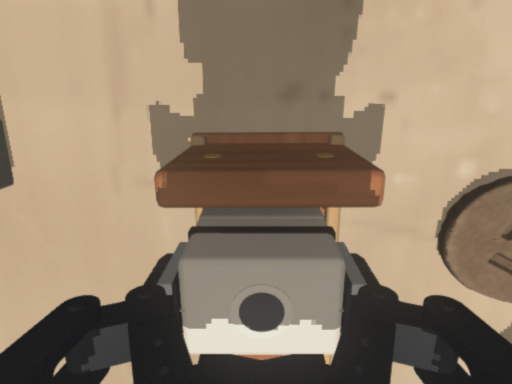

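Wall and mould are in view: the mould is centred at (262,312), about 3.5 mm left of the rack axis. I'll adjust, lower and release.

>>> carry_out(
  commands=[
    {"dx": 0.022, "dy": 0.04, "dz": -0.04, "spin": 0},
    {"dx": 0, "dy": 0, "dz": -0.06, "spin": 0},
    {"dx": 0, "dy": 0, "dz": -0.06, "spin": 0},
    {"dx": 0, "dy": 0, "dz": -0.03, "spin": 0},
    {"dx": 0, "dy": 0, "dz": 0, "spin": 0},
  ],
)

```text
time_s: 7.82
tool_pos: [0.6277, -0.0898, 0.0296]
orientation: [-2.209, -2.233, 0.001]
ft_force: [0.2, 0.2, -2.3]
opening: 0.674
grasp_force: 44.2
```

>>> carry_out(
  commands=[
    {"dx": -0.01, "dy": 0, "dz": -0.007, "spin": 0},
    {"dx": 0, "dy": 0, "dz": -0.005, "spin": 0},
    {"dx": 0, "dy": 0, "dz": 0, "spin": 0},
  ],
)

```text
time_s: 8.2
tool_pos: [0.6268, -0.0899, 0.0287]
orientation: [2.209, 2.233, 0.0]
ft_force: [-0.0, 0.1, -2.3]
opening: 0.68
grasp_force: 44.2
```

>>> carry_out(
  commands=[
    {"dx": 0, "dy": 0, "dz": 0, "spin": 0},
    {"dx": 0, "dy": 0, "dz": 0, "spin": 0},
    {"dx": 0, "dy": 0, "dz": 0, "spin": 0},
    {"dx": 0, "dy": 0, "dz": 0, "spin": 0},
  ],
  jaw=1,
)

```text
time_s: 8.7
tool_pos: [0.6268, -0.0899, 0.0286]
orientation: [2.209, 2.233, 0.0]
ft_force: [0.0, 0.3, 0.5]
opening: 1.001
grasp_force: 0.0
```

>>> carry_out(
  commands=[
    {"dx": 0, "dy": 0, "dz": 0.3, "spin": 0},
    {"dx": 0, "dy": 0, "dz": 0.4, "spin": 0},
    {"dx": -0.4, "dy": 0, "dz": 0.2, "spin": 0},
    {"dx": -0.4, "dy": -0.1, "dz": 0, "spin": 0},
    {"dx": -0.3, "dy": -0.1, "dz": 0, "spin": 0},
  ],
)

```text
time_s: 9.32
tool_pos: [0.4638, -0.12, 0.1619]
orientation: [2.208, 2.234, 0.0]
ft_force: [-0.9, -1.4, 0.4]
opening: 0.996
grasp_force: 0.0
```

```bash
python3 -c "
from h import *
st(); W=world(snap('wrist')); comps(W,.055,.1)
W=world(snap('top'));comps(W,.055,.08,25)"
```

```text
t 9.32 tcp [ 0.4638 -0.12    0.1619] yaw 0.66 q [-0.25  0.13 -0.44  1.   -0.    1.31] F [-0.9 -1.4  0.4] op 0.996 g 0.0
px [ 190   79   84   60 4793] rect c [442.5 -58.8] size [40.2 58.1] ang 89.2 z 0.062
px [ 426  100   86   25 2008] rect c [610.2 -58.4] size [58.8 15.1] ang 0.8 z 0.08
px [ 438  129   74   57 3932] rect c [621.5 -90.5] size [48.1 39.7] ang 0.5 z 0.068
px [362 111  16   4  26] rect c [ 795.3 -399.7] size [49.1  7.9] ang 88.6 z 0.072
px [310 113  28   7  52] rect c [ 786.9 -239.4] size [94.7 23.3] ang 88.6 z 0.063
px [234 115  15  14  91] rect c [777.7  51.7] size [42.4 46.2] ang 23.3 z 0.058
px [159 150  83   7 125] rect c [659.3 196.9] size [  4.4 288.7] ang 2.9 z 0.068
px [271 150   5  26  83] rect c [623.3 -57.6] size [14.1 85.5] ang 88.9 z 0.076
px [329 152   5  19  73] rect c [ 627.  -259.8] size [62.1 13.5] ang 0.0 z 0.07
px [277 154  12  17 192] rect c [625.3 -91.1] size [39.4 56.9] ang 89.2 z 0.067
px [269 207  11  17 177] rect c [440.9 -58. ] size [34.9 56. ] ang 89.1 z 0.062
```

>>> carry_out(
  commands=[
    {"dx": -0.07, "dy": 0.204, "dz": 0, "spin": -0.024},
    {"dx": -0.072, "dy": 0.204, "dz": 0, "spin": 0},
    {"dx": 0, "dy": 0, "dz": -0.3, "spin": 0},
    {"dx": 0, "dy": 0, "dz": -0.4, "spin": 0},
    {"dx": 0, "dy": 0, "dz": -0.233, "spin": 0},
  ],
)

```text
time_s: 10.05
tool_pos: [0.4439, -0.0582, 0.0194]
orientation: [-2.236, -2.205, 0.001]
ft_force: [-0.3, 0.1, 0.7]
opening: 1.002
grasp_force: 0.0
```

>>> carry_out(
  commands=[
    {"dx": 0, "dy": 0, "dz": 0, "spin": 0},
    {"dx": 0, "dy": 0, "dz": 0, "spin": 0},
    {"dx": 0, "dy": 0, "dz": 0, "spin": 0},
    {"dx": 0, "dy": 0, "dz": 0, "spin": 0},
    {"dx": 0, "dy": 0, "dz": 0, "spin": 0},
  ],
  jaw=-1,
)

```text
time_s: 10.68
tool_pos: [0.445, -0.0588, 0.0221]
orientation: [2.237, 2.205, 0.001]
ft_force: [0.5, -0.2, 1.4]
opening: 0.673
grasp_force: 45.2
```

>>> carry_out(
  commands=[
    {"dx": 0, "dy": 0, "dz": 0.2, "spin": 0},
    {"dx": 0, "dy": -0.15, "dz": 0.2, "spin": 0.024},
    {"dx": 0.1, "dy": -0.3, "dz": 0, "spin": 0},
    {"dx": 0.3, "dy": -0.1, "dz": 0, "spin": 0},
    {"dx": 0.3, "dy": 0, "dz": 0, "spin": 0},
  ],
)

```text
time_s: 11.3
tool_pos: [0.5507, -0.1429, 0.082]
orientation: [2.211, 2.23, 0.0]
ft_force: [0.6, 0.5, -1.6]
opening: 0.676
grasp_force: 44.9
```

```bash
python3 -c "
from h import *
st(); W=world(snap('wrist')); comps(W,.055,.15)"
```

```text
t 11.3 tcp [ 0.5507 -0.1429  0.082 ] yaw 0.47 q [-0.25  0.36 -0.34  0.87 -0.    1.31] F [ 0.6  0.5 -1.6] op 0.676 g 44.9
px [ 328   43  184   42 7291] rect c [622.9 -58. ] size [83.2 15.2] ang 0.8 z 0.08
px [  354    95   141    86 11138] rect c [627.1 -90.3] size [58.8 39.5] ang 0.6 z 0.068
px [   26   203   472   181 39635] rect c [ 550.4 -142.2] size [ 41.7 125.9] ang 89.3 z 0.122
```

>>> carry_out(
  commands=[
    {"dx": 0.3, "dy": 0.02, "dz": 0, "spin": 0},
    {"dx": 0.2, "dy": 0.03, "dz": 0, "spin": 0},
    {"dx": 0, "dy": 0, "dz": -0.1, "spin": 0},
    {"dx": 0, "dy": 0, "dz": -0.1, "spin": 0},
    {"dx": 0, "dy": 0, "dz": -0.1, "spin": 0},
  ],
)

```text
time_s: 11.98
tool_pos: [0.6228, -0.1336, 0.035]
orientation: [-2.208, -2.232, 0.002]
ft_force: [-0.6, -0.2, -2.4]
opening: 0.673
grasp_force: 45.3
```

>>> carry_out(
  commands=[
    {"dx": 0, "dy": 0, "dz": -0.045, "spin": 0},
    {"dx": 0, "dy": 0, "dz": -0.008, "spin": 0},
    {"dx": 0, "dy": 0, "dz": 0, "spin": 0},
  ],
)

```text
time_s: 12.35
tool_pos: [0.6245, -0.1338, 0.0287]
orientation: [2.209, 2.233, 0.0]
ft_force: [0.3, -0.3, -2.2]
opening: 0.673
grasp_force: 45.5
```

>>> carry_out(
  commands=[
    {"dx": 0, "dy": 0, "dz": 0, "spin": 0},
    {"dx": 0, "dy": 0, "dz": 0, "spin": 0},
    {"dx": 0, "dy": 0, "dz": 0, "spin": 0},
    {"dx": 0, "dy": 0, "dz": 0, "spin": 0},
  ],
  jaw=1,
)

```text
time_s: 12.85
tool_pos: [0.6246, -0.1337, 0.0287]
orientation: [2.209, 2.233, 0.0]
ft_force: [-0.1, -0.3, -0.3]
opening: 1.004
grasp_force: 0.0
```

>>> carry_out(
  commands=[
    {"dx": 0, "dy": 0, "dz": 0.3, "spin": 0},
    {"dx": 0, "dy": 0, "dz": 0.4, "spin": 0},
    {"dx": 0.005, "dy": -0.38, "dz": 0.1, "spin": 0},
    {"dx": 0.01, "dy": -0.38, "dz": 0, "spin": 0},
    {"dx": 0.005, "dy": -0.38, "dz": 0, "spin": 0},
  ],
)

```text
time_s: 13.48
tool_pos: [0.6279, -0.3062, 0.1493]
orientation: [2.208, 2.233, 0.001]
ft_force: [0.7, 0.5, -0.3]
opening: 0.999
grasp_force: 0.0
```

```bash
python3 -c "
from h import *
st(); W=world(snap('wrist','w5.png')); comps(W,.055,.1)"
```

```text
t 13.47 tcp [ 0.6279 -0.3062  0.1493] yaw 0.67 q [-0.45  0.54  0.1   1.13  0.    1.11] F [ 0.7  0.5 -0.3] op 0.999 g 0.0
px [ 481   49   31  130 1529] rect c [ 785.6 -248. ] size [17.9 84.7] ang 8.2 z 0.063
px [ 212  124   99   21 2033] rect c [ 627.7 -259.9] size [63.9 12.3] ang 0.6 z 0.072
px [249 184  26  32 663] rect c [ 628.3 -305.3] size [16.9 17.4] ang 80.1 z 0.076
px [463 284  32  39 700] rect c [ 794.8 -390.2] size [38.8  7. ] ang 82.5 z 0.066
```

View pics/w5.png

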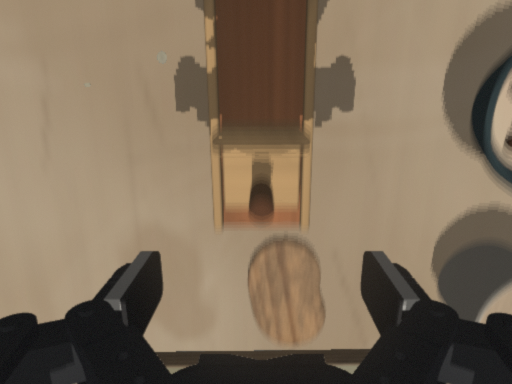

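The post is at (262,200), directly ahead of the gripper. I'll grip it and slide the stop forward.

>>> carry_out(
  commands=[
    {"dx": 0, "dy": 0, "dz": -0.3, "spin": 0},
    {"dx": 0, "dy": 0, "dz": -0.3, "spin": 0},
    {"dx": 0, "dy": 0, "dz": -0.13, "spin": 0},
    {"dx": 0, "dy": 0, "dz": 0, "spin": 0},
  ],
)

```text
time_s: 14.02
tool_pos: [0.6265, -0.3039, 0.0378]
orientation: [-2.207, -2.232, 0.001]
ft_force: [0.4, 0.4, 0.2]
opening: 1.002
grasp_force: 0.0
```

>>> carry_out(
  commands=[
    {"dx": 0, "dy": 0, "dz": 0, "spin": 0},
    {"dx": 0, "dy": 0, "dz": 0, "spin": 0},
    {"dx": 0, "dy": 0, "dz": 0, "spin": 0},
    {"dx": 0, "dy": 0, "dz": 0, "spin": 0},
    {"dx": 0, "dy": 0, "dz": 0, "spin": 0},
  ],
  jaw=-1,
)

```text
time_s: 14.65
tool_pos: [0.628, -0.3049, 0.04]
orientation: [2.208, 2.233, 0.001]
ft_force: [-0.5, 0.6, 5.4]
opening: 0.2
grasp_force: 38.9
```

>>> carry_out(
  commands=[
    {"dx": 0, "dy": 0.15, "dz": 0, "spin": 0},
    {"dx": -0.003, "dy": 0.17, "dz": 0, "spin": 0},
    {"dx": -0.003, "dy": 0.15, "dz": 0, "spin": 0},
    {"dx": -0.001, "dy": 0.12, "dz": 0, "spin": 0},
    {"dx": 0, "dy": 0.05, "dz": 0, "spin": 0},
  ],
)

```text
time_s: 15.28
tool_pos: [0.6266, -0.209, 0.04]
orientation: [2.208, 2.232, -0.003]
ft_force: [-3.5, -3.4, 5.9]
opening: 0.196
grasp_force: 39.7
```

>>> carry_out(
  commands=[
    {"dx": 0, "dy": 0.03, "dz": 0, "spin": 0},
    {"dx": 0, "dy": 0.02, "dz": 0, "spin": 0},
    {"dx": 0, "dy": 0, "dz": 0, "spin": 0},
  ],
)

```text
time_s: 15.65
tool_pos: [0.6264, -0.202, 0.0399]
orientation: [2.208, 2.232, -0.002]
ft_force: [-2.0, -2.1, 5.6]
opening: 0.199
grasp_force: 39.7
```

>>> carry_out(
  commands=[
    {"dx": 0, "dy": 0.014, "dz": 0, "spin": 0},
    {"dx": 0, "dy": 0.01, "dz": 0, "spin": 0},
    {"dx": 0, "dy": 0, "dz": 0, "spin": 0},
  ],
)

```text
time_s: 16.02
tool_pos: [0.6264, -0.1992, 0.04]
orientation: [2.209, 2.231, -0.003]
ft_force: [-2.9, -4.5, 6.2]
opening: 0.197
grasp_force: 39.7
```

>>> carry_out(
  commands=[
    {"dx": 0, "dy": 0.007, "dz": 0, "spin": 0},
    {"dx": 0, "dy": 0, "dz": 0, "spin": 0},
    {"dx": 0, "dy": 0, "dz": 0, "spin": 0},
  ],
)

```text
time_s: 16.4
tool_pos: [0.6264, -0.1983, 0.04]
orientation: [2.209, 2.231, -0.004]
ft_force: [-2.5, -5.2, 5.8]
opening: 0.201
grasp_force: 39.7
```

>>> carry_out(
  commands=[
    {"dx": 0, "dy": 0.01, "dz": 0, "spin": 0},
    {"dx": 0, "dy": 0, "dz": 0, "spin": 0},
    {"dx": 0, "dy": 0, "dz": 0, "spin": 0},
  ],
)

```text
time_s: 16.77
tool_pos: [0.6264, -0.1968, 0.0399]
orientation: [2.209, 2.231, -0.004]
ft_force: [-2.3, -5.2, 6.9]
opening: 0.201
grasp_force: 39.7
```

>>> carry_out(
  commands=[
    {"dx": 0, "dy": 0.007, "dz": 0, "spin": 0},
    {"dx": 0, "dy": 0, "dz": 0, "spin": 0},
    {"dx": 0, "dy": 0, "dz": 0, "spin": 0},
  ],
)

```text
time_s: 17.15
tool_pos: [0.6264, -0.1965, 0.0399]
orientation: [2.209, 2.23, -0.005]
ft_force: [-3.0, -7.0, 5.5]
opening: 0.197
grasp_force: 39.6
```

>>> carry_out(
  commands=[
    {"dx": 0, "dy": 0.01, "dz": 0, "spin": 0},
    {"dx": 0, "dy": 0, "dz": 0, "spin": 0},
    {"dx": 0, "dy": 0, "dz": 0, "spin": 0},
  ],
)

```text
time_s: 17.52
tool_pos: [0.6264, -0.1965, 0.04]
orientation: [2.208, 2.227, -0.008]
ft_force: [-2.4, -12.0, 5.7]
opening: 0.2
grasp_force: 39.5
```

>>> carry_out(
  commands=[
    {"dx": 0, "dy": 0, "dz": 0, "spin": 0},
    {"dx": 0, "dy": 0, "dz": 0, "spin": 0},
    {"dx": 0, "dy": 0, "dz": 0, "spin": 0},
    {"dx": 0, "dy": 0, "dz": 0, "spin": 0},
  ],
  jaw=1,
)

```text
time_s: 18.02
tool_pos: [0.6264, -0.1922, 0.0388]
orientation: [-2.209, -2.234, 0.0]
ft_force: [0.2, 0.1, 0.5]
opening: 0.994
grasp_force: 0.0
```

>>> carry_out(
  commands=[
    {"dx": 0, "dy": 0, "dz": 0.3, "spin": 0},
    {"dx": 0, "dy": 0, "dz": 0.4, "spin": 0},
    {"dx": -0.1, "dy": 0, "dz": 0.4, "spin": 0},
    {"dx": -0.2, "dy": 0, "dz": 0.2, "spin": 0},
  ],
)

```text
time_s: 18.52
tool_pos: [0.5832, -0.1927, 0.2379]
orientation: [2.205, 2.231, 0.004]
ft_force: [-0.1, -0.6, 0.1]
opening: 0.995
grasp_force: 0.0
```

```bash
python3 -c "
from h import *
st(); W=world(snap('wrist','w6.png')); comps(W,.055,.1); comps(world(snap('top')),.185,.23,10)"
```

```text
t 18.52 tcp [ 0.5832 -0.1927  0.2379] yaw 0.68 q [-0.32  0.33 -0.    1.23  0.    1.24] F [-0.1 -0.6  0.1] op 0.995 g 0.0
px [ 260    3  108  133 9808] rect c [ 625.4 -104.2] size [ 86.3 105.6] ang 0.6 z 0.069
px [296 166  21  23 352] rect c [ 626.5 -197.2] size [17.1 17.1] ang 15.1 z 0.076
px [448 171  38  93 759] rect c [ 788.  -239.6] size [98.7 23.9] ang 90.0 z 0.063
px [193 209  29  18 131] rect c [425.1 162.9] size [13.1 97.4] ang 27.9 z 0.198
px [139 211  33  10 147] rect c [434.7 325. ] size [12.9 98.9] ang 10.1 z 0.209
px [144 236  33  10 137] rect c [356.3 310.4] size [12.5 98.5] ang 10.5 z 0.209
```

View pics/w6.png

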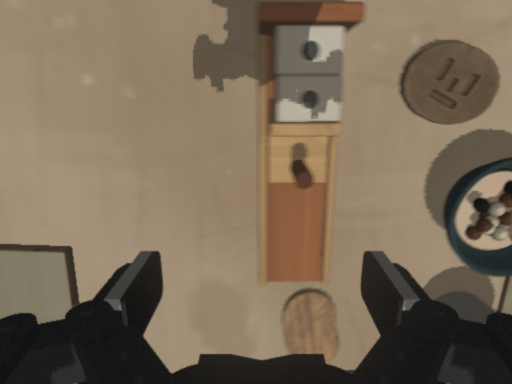

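The row is snug: wall at (310,12), moulds at (310,50) and (310,98), plate at (305,128), no visible gaps. Next are the boards. The pale ones have tops at (434.7,325) and (356.3,310.4) mm. The blue one at (425,163) mm is not meant.

>>> carry_out(
  commands=[
    {"dx": 0, "dy": 0.25, "dz": 0.3, "spin": 0.08},
    {"dx": -0.11, "dy": 0.38, "dz": 0.1, "spin": 0.08},
    {"dx": -0.11, "dy": 0.39, "dz": 0, "spin": 0},
    {"dx": -0.11, "dy": 0.39, "dz": 0, "spin": 0},
    {"dx": -0.11, "dy": 0.39, "dz": 0, "spin": 0},
  ],
)

```text
time_s: 19.25
tool_pos: [0.5148, 0.0795, 0.2931]
orientation: [-2.014, -2.41, 0.0]
ft_force: [0.7, 0.4, 0.2]
opening: 0.996
grasp_force: 0.0
```

>>> carry_out(
  commands=[
    {"dx": -0.11, "dy": 0.39, "dz": 0, "spin": 0},
    {"dx": -0.11, "dy": 0.39, "dz": 0, "spin": 0},
    {"dx": -0.11, "dy": 0.39, "dz": 0, "spin": 0},
    {"dx": -0.11, "dy": 0.3, "dz": 0, "spin": 0},
    {"dx": -0.11, "dy": 0.1, "dz": 0, "spin": 0},
  ],
)

```text
time_s: 19.88
tool_pos: [0.4318, 0.3157, 0.2926]
orientation: [-2.01, -2.413, 0.002]
ft_force: [-0.6, 0.1, 0.4]
opening: 1.002
grasp_force: 0.0
```

```bash
python3 -c "
from h import *
st(); W=world(snap('wrist','w7.png')); comps(W,.19,.22)"
```

```text
t 19.88 tcp [0.4318 0.3157 0.2926] yaw 10.41 q [ 0.63  0.17 -0.09  1.31  0.    2.02] F [-0.6  0.1  0.4] op 1.002 g 0.0
px [ 138  112   36  141 3404] rect c [356.5 312.3] size [12.9 99.4] ang 10.1 z 0.21
px [ 260  112   18  141 2431] rect c [435.1 326.6] size [11.8 99.6] ang 10.3 z 0.21
px [195 307  34  47 837] rect c [412.8 187. ] size [12.3 48.2] ang 28.1 z 0.2
```

View pics/w7.png

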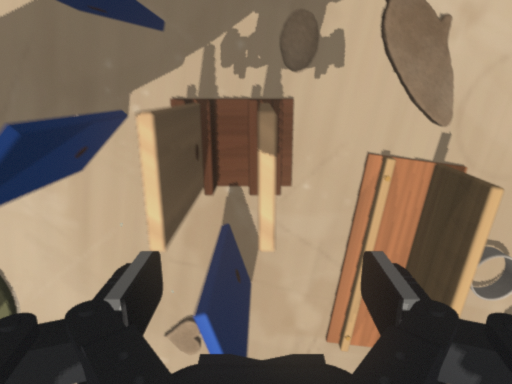

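The wrist view shows the pale boards at (152,180) and (266,180) in the dark block; the blue ones sit at the left, at (60,155), and at (225,300). Next I'll fit the stand's pose from the depth data.

```bash
python3 -c "
from h import *
for n in('top','wrist'):
  W=world(load(n)); print(n)
  comps(W,.112,.135,40,(.55,.75,.0,.42)); comps(W,.016,.03,40,(.55,.75,.0,.42));comps(W,.005,.012,40,(.5,.75,.0,.42))
"
```

```text
top
px [156 144  85  10 383] rect c [666.  197.6] size [ 17.2 285.3] ang 2.6 z 0.122
px [162 169  81   9 267] rect c [596.6 193.5] size [ 16.3 286.7] ang 2.6 z 0.023
px [161 154  82  20 651] rect c [633.  197.9] size [ 54.7 293.2] ang 3.0 z 0.008
px [197 173  47  11 184] rect c [581.7 129.9] size [ 29.7 165.6] ang 3.0 z 0.008
px [162 176  34   8 117] rect c [577.1 279.7] size [ 25.1 119.3] ang 0.1 z 0.008
wrist
px [ 446  185   59  134 2524] rect c [662.  268.9] size [ 15.1 146.4] ang 2.6 z 0.123
px [ 340  158   57  194 1793] rect c [597.9 194.3] size [ 12.9 289.3] ang 2.7 z 0.024
px [408 165  42 110 671] rect c [656.  267.1] size [150.   11.3] ang 89.0 z 0.023
px [407  92  34  35  94] rect c [617.4 401.8] size [ 3.7 60.3] ang 57.9 z 0.008
px [ 327  155   59  189 2798] rect c [583.6 193.1] size [ 20.2 290.2] ang 2.6 z 0.008
px [ 374  158   64  111 3797] rect c [629.6 265.1] size [ 58.2 151.4] ang 1.9 z 0.008
px [445 165  24   9  85] rect c [682.6 341.3] size [ 7.1 31.2] ang 83.1 z 0.008
px [351 298  30  50 795] rect c [635.9  91.9] size [41.6 83.5] ang 2.9 z 0.009
```

>>> carry_out(
  commands=[
    {"dx": 0.02, "dy": 0.07, "dz": 0, "spin": 0},
    {"dx": 0, "dy": 0, "dz": -0.2, "spin": 0},
    {"dx": 0, "dy": 0, "dz": -0.3, "spin": 0},
    {"dx": 0, "dy": 0, "dz": -0.25, "spin": 0},
  ],
  jaw=0.1,
)

```text
time_s: 20.42
tool_pos: [0.4367, 0.323, 0.1796]
orientation: [2.016, 2.409, -0.001]
ft_force: [0.1, 0.7, -0.5]
opening: 0.549
grasp_force: 0.0
```

>>> carry_out(
  commands=[
    {"dx": 0, "dy": 0, "dz": 0, "spin": 0},
    {"dx": 0, "dy": 0, "dz": 0, "spin": 0},
    {"dx": 0, "dy": 0, "dz": 0, "spin": 0},
    {"dx": 0, "dy": 0, "dz": 0, "spin": 0},
  ],
  jaw=-1,
  grip_force=40,
)

```text
time_s: 20.92
tool_pos: [0.4367, 0.3239, 0.1827]
orientation: [2.015, 2.41, 0.003]
ft_force: [-1.3, -0.2, -2.5]
opening: 0.135
grasp_force: 41.7
```

>>> carry_out(
  commands=[
    {"dx": 0, "dy": 0, "dz": 0.1, "spin": 0},
    {"dx": 0, "dy": 0, "dz": 0.15, "spin": 0},
    {"dx": 0, "dy": 0, "dz": 0.15, "spin": 0},
    {"dx": 0, "dy": 0, "dz": 0.1, "spin": 0},
    {"dx": 0, "dy": 0, "dz": 0, "spin": 0},
  ],
)

```text
time_s: 21.55
tool_pos: [0.4367, 0.3241, 0.2583]
orientation: [2.014, 2.41, 0.005]
ft_force: [-0.3, -0.7, -2.2]
opening: 0.135
grasp_force: 41.7
```

```bash
python3 -c "
from h import *
st(); W=world(snap('top')); comps(W,.2,.3,10,(.3,.6,.25,.5));W=world(snap('wrist','w8.png')); comps(W,.2,.3,10,(.3,.6,.25,.5))"
```

```text
t 21.55 tcp [0.4367 0.3241 0.2583] yaw 10.23 q [ 0.64  0.2  -0.14  1.23 -0.    2.03] F [-0.3 -0.7 -2.2] op 0.135 g 41.7
px [155 208  16   9  93] rect c [439.7 298.2] size [14.7 44.4] ang 19.3 z 0.271
px [171 236   5   4  11] rect c [365.3 266.6] size [14.6  6.5] ang 44.7 z 0.209
px [ 106  129   44  160 3992] rect c [356.7 312. ] size [ 12.7 100.2] ang 10.2 z 0.21
px [  205   128   114   232 10081] rect c [434.5 333.2] size [38.2 85.2] ang 28.5 z 0.285
px [191 291  10   6  26] rect c [413.1 326.7] size [2.7 1. ] ang 12.9 z 0.299
px [323 291  11   6  28] rect c [457.8 334.6] size [3.1 1.2] ang 3.7 z 0.299
```

View pics/w8.png

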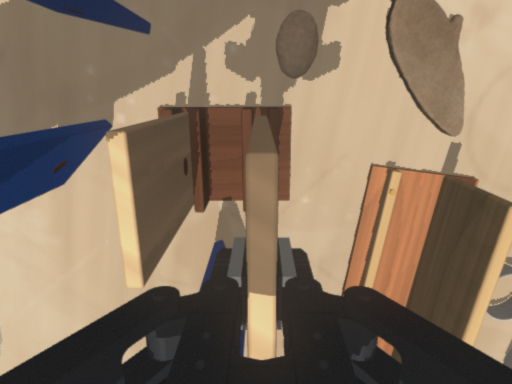

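The board is lifted cleanly, with its edge at (260,200). Now carrying it to the stand's +y half.

>>> carry_out(
  commands=[
    {"dx": 0.28, "dy": -0.11, "dz": 0, "spin": -0.04},
    {"dx": 0.28, "dy": -0.12, "dz": 0, "spin": -0.04},
    {"dx": 0.28, "dy": -0.12, "dz": 0, "spin": -0.047},
    {"dx": 0.28, "dy": -0.117, "dz": 0, "spin": 0},
    {"dx": 0.025, "dy": 0, "dz": 0, "spin": 0},
  ],
)

```text
time_s: 22.28
tool_pos: [0.6095, 0.2516, 0.2543]
orientation: [-2.174, -2.268, 0.004]
ft_force: [0.2, -0.1, -1.5]
opening: 0.132
grasp_force: 41.6
```

>>> carry_out(
  commands=[
    {"dx": 0, "dy": 0, "dz": -0.2, "spin": 0},
    {"dx": 0, "dy": 0, "dz": -0.2, "spin": 0},
    {"dx": 0, "dy": 0, "dz": -0.08, "spin": 0},
    {"dx": 0, "dy": 0, "dz": 0, "spin": 0},
  ],
)

```text
time_s: 22.78
tool_pos: [0.61, 0.2549, 0.1928]
orientation: [2.167, 2.269, 0.016]
ft_force: [-5.5, -4.5, 39.5]
opening: 0.13
grasp_force: 60.9
```

```bash
python3 -c "
from h import *
st()"
```

```text
t 22.77 tcp [0.61   0.2549 0.1928] yaw 2.63 q [ 0.4   0.44  0.04  1.16 -0.    1.92] F [-5.5 -4.5 39.5] op 0.13 g 60.9
```

A 39 N upward reaction at this height means the foot is on the cleat. I'll raise it and measure the board's tilt.

>>> carry_out(
  commands=[
    {"dx": 0, "dy": 0, "dz": 0.1, "spin": 0},
    {"dx": 0, "dy": 0, "dz": 0.1, "spin": 0},
    {"dx": 0, "dy": 0, "dz": 0.05, "spin": 0},
    {"dx": 0, "dy": 0, "dz": 0, "spin": 0},
  ],
)

```text
time_s: 23.28
tool_pos: [0.6078, 0.2537, 0.222]
orientation: [2.17, 2.272, 0.0]
ft_force: [0.4, -0.5, -1.5]
opening: 0.129
grasp_force: 47.0
```

```bash
python3 -c "
from h import *
st()
for n in ('scene','wrist','top'):
  W=world(snap(n)); 
  for z0 in np.arange(.03,.28,.03):
    m=(W[...,2]>z0)&(W[...,2]<z0+.03)&(abs(W[...,1]-.255)<.07)&(W[...,0]>.585)&(W[...,0]<.64)
    q=W[m]
    if len(q)>5: 
      sx=(q[:,0]-.6339)*.9989+(q[:,1]-.196)*.0462; sy=-(q[:,0]-.6339)*.0462+(q[:,1]-.196)*.9989
      print(n,round(z0,2),len(q),'sx',np.round(np.percentile(sx,[5,25,50,75,95]),4),'sy',np.round(np.percentile(sy,[2,98]),3))
"
```

```text
t 23.27 tcp [0.6078 0.2537 0.222 ] yaw 2.62 q [0.4  0.43 0.1  1.24 0.   1.92] F [ 0.4 -0.5 -1.5] op 0.129 g 47.0
scene 0.03 10 sx [-0.031  -0.0279 -0.0263 -0.0249 -0.023 ] sy [0.011 0.07 ]
scene 0.06 82 sx [-0.0347 -0.0304 -0.0282 -0.0255 -0.0222] sy [0.01  0.069]
scene 0.09 94 sx [-0.0325 -0.03   -0.0274 -0.0244 -0.0211] sy [0.01  0.106]
scene 0.12 130 sx [-0.034  -0.0307 -0.0282 -0.0253 -0.0191] sy [0.01  0.107]
scene 0.15 136 sx [-0.0341 -0.0303 -0.027  -0.0245 -0.0206] sy [0.01 0.11]
scene 0.18 134 sx [-0.0328 -0.0298 -0.0276 -0.0252 -0.02  ] sy [0.009 0.107]
scene 0.21 130 sx [-0.0379 -0.0301 -0.0282 -0.0254 -0.0208] sy [0.009 0.106]
scene 0.24 106 sx [-0.0406 -0.0328 -0.0284 -0.0251 -0.0112] sy [0.011 0.106]
scene 0.27 62 sx [-0.0453 -0.0398 -0.0251 -0.0105  0.0064] sy [0.035 0.068]
wrist 0.06 30 sx [-0.0288 -0.027  -0.0245 -0.0214 -0.019 ] sy [0.11  0.111]
wrist 0.09 50 sx [-0.0288 -0.0263 -0.0232 -0.0207 -0.0187] sy [0.11  0.111]
wrist 0.12 63 sx [-0.0286 -0.0265 -0.0235 -0.0209 -0.0188] sy [0.111 0.111]
wrist 0.15 99 sx [-0.0285 -0.0261 -0.0235 -0.0209 -0.0185] sy [0.11  0.112]
wrist 0.18 159 sx [-0.0284 -0.0262 -0.0234 -0.0207 -0.0184] sy [0.11  0.112]
wrist 0.21 1028 sx [-0.0405 -0.0333 -0.0234 -0.0131 -0.006 ] sy [0.065 0.112]
wrist 0.24 10429 sx [-0.0369 -0.0276 -0.0231 -0.0185 -0.0071] sy [0.032 0.111]
wrist 0.27 8575 sx [-0.0407 -0.0323 -0.0133  0.0017  0.0079] sy [0.051 0.077]
top 0.06 6 sx [-0.0315 -0.0312 -0.0304 -0.0281 -0.0244] sy [0.011 0.018]
top 0.09 6 sx [-0.0307 -0.0296 -0.0293 -0.027  -0.023 ] sy [0.011 0.016]
top 0.12 6 sx [-0.0309 -0.0302 -0.0291 -0.0255 -0.0222] sy [0.011 0.017]
top 0.15 6 sx [-0.0302 -0.0301 -0.0299 -0.0278 -0.0244] sy [0.011 0.016]
top 0.18 6 sx [-0.0302 -0.0301 -0.0293 -0.0263 -0.0236] sy [0.011 0.016]
top 0.21 8 sx [-0.0307 -0.03   -0.0293 -0.0274 -0.0212] sy [0.011 0.016]
top 0.24 12 sx [-0.0286 -0.0265 -0.0229 -0.0215 -0.0199] sy [0.011 0.021]
```

>>> carry_out(
  commands=[
    {"dx": 0.04, "dy": 0.002, "dz": 0, "spin": 0},
    {"dx": 0, "dy": 0, "dz": 0, "spin": 0},
    {"dx": 0, "dy": 0, "dz": -0.12, "spin": 0},
    {"dx": 0, "dy": 0, "dz": -0.12, "spin": 0},
    {"dx": 0, "dy": 0, "dz": 0, "spin": 0},
  ],
)

```text
time_s: 24.05
tool_pos: [0.6123, 0.2531, 0.1838]
orientation: [-2.169, -2.27, 0.006]
ft_force: [-0.6, 0.2, -1.1]
opening: 0.131
grasp_force: 46.9
```

>>> carry_out(
  commands=[
    {"dx": 0, "dy": 0, "dz": -0.02, "spin": 0},
    {"dx": 0, "dy": 0, "dz": 0, "spin": 0},
    {"dx": 0, "dy": 0, "dz": 0, "spin": 0},
  ],
)

```text
time_s: 24.42
tool_pos: [0.614, 0.2539, 0.1837]
orientation: [2.17, 2.271, 0.001]
ft_force: [-0.3, -0.7, -1.4]
opening: 0.136
grasp_force: 46.9
```

>>> carry_out(
  commands=[
    {"dx": 0, "dy": 0, "dz": -0.013, "spin": 0},
    {"dx": 0, "dy": 0, "dz": 0, "spin": 0},
    {"dx": 0, "dy": 0, "dz": 0, "spin": 0},
  ],
)

```text
time_s: 24.8
tool_pos: [0.6137, 0.2538, 0.1811]
orientation: [-2.17, -2.271, 0.0]
ft_force: [-0.1, 0.3, -1.3]
opening: 0.136
grasp_force: 46.9
```

>>> carry_out(
  commands=[
    {"dx": 0, "dy": 0, "dz": -0.01, "spin": 0},
    {"dx": 0, "dy": 0, "dz": 0, "spin": 0},
    {"dx": 0, "dy": 0, "dz": 0, "spin": 0},
  ],
)

```text
time_s: 25.18
tool_pos: [0.6137, 0.2538, 0.1796]
orientation: [-2.17, -2.271, 0.0]
ft_force: [-0.7, -0.2, -1.6]
opening: 0.129
grasp_force: 46.9
```

>>> carry_out(
  commands=[
    {"dx": 0, "dy": 0, "dz": -0.01, "spin": 0},
    {"dx": 0, "dy": 0, "dz": 0, "spin": 0},
    {"dx": 0, "dy": 0, "dz": 0, "spin": 0},
  ],
)

```text
time_s: 25.55
tool_pos: [0.6137, 0.2538, 0.1781]
orientation: [-2.17, -2.271, 0.0]
ft_force: [0.0, 0.1, -1.7]
opening: 0.135
grasp_force: 46.9
```

>>> carry_out(
  commands=[
    {"dx": 0, "dy": 0, "dz": -0.007, "spin": 0},
    {"dx": 0, "dy": 0, "dz": 0, "spin": 0},
    {"dx": 0, "dy": 0, "dz": 0, "spin": 0},
  ],
)

```text
time_s: 25.92
tool_pos: [0.6139, 0.2538, 0.1775]
orientation: [2.17, 2.271, 0.001]
ft_force: [-0.5, -1.2, 2.0]
opening: 0.129
grasp_force: 47.4
```

>>> carry_out(
  commands=[
    {"dx": -0.02, "dy": -0.001, "dz": 0.002, "spin": 0},
    {"dx": -0.02, "dy": -0.001, "dz": 0, "spin": 0},
    {"dx": 0, "dy": 0, "dz": 0, "spin": 0},
    {"dx": 0, "dy": 0, "dz": 0, "spin": 0},
  ],
)

```text
time_s: 26.42
tool_pos: [0.6076, 0.2535, 0.1775]
orientation: [-2.17, -2.271, -0.0]
ft_force: [0.7, -0.5, 1.7]
opening: 0.132
grasp_force: 47.4
```

>>> carry_out(
  commands=[
    {"dx": -0.01, "dy": 0, "dz": 0, "spin": 0},
    {"dx": 0, "dy": 0, "dz": 0, "spin": 0},
    {"dx": 0, "dy": 0, "dz": 0, "spin": 0},
  ],
)

```text
time_s: 26.8
tool_pos: [0.6066, 0.2535, 0.1775]
orientation: [2.17, 2.271, 0.001]
ft_force: [2.6, -0.1, -0.0]
opening: 0.135
grasp_force: 47.1
```

>>> carry_out(
  commands=[
    {"dx": -0.01, "dy": 0, "dz": 0, "spin": 0},
    {"dx": 0, "dy": 0, "dz": 0, "spin": 0},
    {"dx": 0, "dy": 0, "dz": 0, "spin": 0},
  ],
)

```text
time_s: 27.18
tool_pos: [0.6054, 0.2535, 0.1775]
orientation: [2.17, 2.271, 0.001]
ft_force: [4.0, -0.0, -1.2]
opening: 0.136
grasp_force: 46.9
```

>>> carry_out(
  commands=[
    {"dx": 0.016, "dy": 0.001, "dz": 0, "spin": 0},
    {"dx": 0, "dy": 0, "dz": 0, "spin": 0},
    {"dx": 0, "dy": 0, "dz": 0, "spin": 0},
  ],
)

```text
time_s: 27.55
tool_pos: [0.6068, 0.2535, 0.1775]
orientation: [-2.17, -2.271, 0.001]
ft_force: [3.4, -0.6, 2.9]
opening: 0.133
grasp_force: 47.5
```

>>> carry_out(
  commands=[
    {"dx": 0, "dy": 0, "dz": 0, "spin": 0},
    {"dx": 0, "dy": 0, "dz": 0, "spin": 0},
    {"dx": 0, "dy": 0, "dz": 0.03, "spin": 0},
    {"dx": 0, "dy": 0, "dz": 0.03, "spin": 0},
    {"dx": 0, "dy": 0, "dz": 0, "spin": 0},
  ],
  jaw=-0.4,
)

```text
time_s: 28.18
tool_pos: [0.6074, 0.2538, 0.187]
orientation: [2.17, 2.271, 0.001]
ft_force: [-0.5, -0.2, 0.3]
opening: 0.299
grasp_force: 0.0
```

>>> carry_out(
  commands=[
    {"dx": 0.03, "dy": 0.001, "dz": 0, "spin": 0},
    {"dx": 0.03, "dy": 0.001, "dz": 0, "spin": 0},
    {"dx": 0.03, "dy": 0.001, "dz": 0, "spin": 0},
    {"dx": 0.03, "dy": 0.001, "dz": 0, "spin": 0},
    {"dx": 0, "dy": 0, "dz": 0, "spin": 0},
  ],
)

```text
time_s: 28.8
tool_pos: [0.6255, 0.2542, 0.1862]
orientation: [-2.171, -2.271, 0.0]
ft_force: [0.7, -1.4, -0.1]
opening: 0.299
grasp_force: 0.0
```

```bash
cat >> h.py <<'E'
def lean(c0,c1,cams=('scene','top')):
  st()
  for n in cams:
    W=world(snap(n)); X=(W[...,0]-.6339)*.9989+(W[...,1]-.196)*.0462; Y=-(W[...,0]-.6339)*.0462+(W[...,1]-.196)*.9989
    for z0 in np.arange(.01,.22,.02):
      m=(W[...,2]>z0)&(W[...,2]<z0+.02)&(Y>c0)&(Y<c1)&(X>-.04)&(X<.1)
      if m.sum()>8: print(n,round(z0,2),m.sum(),'sx',np.round(np.percentile(X[m],[5,25,50,75,95]),4),'sy',np.round(np.percentile(Y[m],[2,98]),3))
E
python3 -c "
from h import *
lean(0.0,.13,('scene',))"
```

```text
t 28.8 tcp [0.6255 0.2542 0.1862] yaw 2.59 q [ 0.39  0.48  0.09  1.18 -0.    1.91] F [ 0.7 -1.4 -0.1] op 0.299 g 0.0
scene 0.01 88 sx [-0.0385 -0.0298 -0.0192  0.0234  0.0307] sy [0.001 0.069]
scene 0.03 93 sx [-0.029  -0.0255 -0.0178  0.0266  0.0323] sy [0.005 0.071]
scene 0.05 84 sx [-0.0267 -0.0226 -0.0191  0.0237  0.0299] sy [0.001 0.072]
scene 0.07 96 sx [-0.0273 -0.0223 -0.0185  0.0248  0.0309] sy [0.004 0.075]
scene 0.09 105 sx [-0.0239 -0.0199 -0.0162  0.0222  0.0295] sy [0.001 0.093]
scene 0.11 118 sx [-0.0234 -0.0174 -0.0149  0.0126  0.0322] sy [0.004 0.107]
scene 0.13 91 sx [-0.0196 -0.0172 -0.0145 -0.0122 -0.0061] sy [0.01  0.108]
scene 0.15 87 sx [-0.0175 -0.0145 -0.0122 -0.0094 -0.0049] sy [0.01 0.11]
scene 0.17 88 sx [-0.0203 -0.0133 -0.0097 -0.0069 -0.003 ] sy [0.012 0.109]
scene 0.19 95 sx [-0.0297 -0.0129 -0.0094 -0.0054  0.0034] sy [0.008 0.108]
scene 0.21 53 sx [-0.0332 -0.027  -0.004   0.0087  0.0153] sy [0.025 0.067]
```

>>> carry_out(
  commands=[
    {"dx": 0.035, "dy": 0.002, "dz": -0.004, "spin": 0},
    {"dx": 0.035, "dy": 0.002, "dz": -0.004, "spin": 0},
    {"dx": 0.035, "dy": 0.002, "dz": -0.004, "spin": 0},
    {"dx": 0.035, "dy": 0.002, "dz": -0.004, "spin": 0},
    {"dx": 0.035, "dy": 0.002, "dz": -0.004, "spin": 0},
  ],
)

```text
time_s: 29.48
tool_pos: [0.6518, 0.2557, 0.1832]
orientation: [2.17, 2.271, -0.0]
ft_force: [-0.3, -0.4, -0.1]
opening: 0.299
grasp_force: 0.1
```

>>> carry_out(
  commands=[
    {"dx": 0.035, "dy": 0.002, "dz": -0.004, "spin": 0},
    {"dx": 0.035, "dy": 0.002, "dz": -0.004, "spin": 0},
    {"dx": 0.035, "dy": 0.002, "dz": -0.004, "spin": 0},
    {"dx": 0.035, "dy": 0.002, "dz": 0, "spin": 0},
    {"dx": 0, "dy": 0, "dz": 0, "spin": 0},
  ],
)

```text
time_s: 30.1
tool_pos: [0.6726, 0.2569, 0.1814]
orientation: [-2.17, -2.271, 0.0]
ft_force: [0.4, 0.0, -0.1]
opening: 0.305
grasp_force: 0.0
```

```bash
python3 -c "
from h import *
lean(0.0,.13,('scene',))"
```

```text
t 30.1 tcp [0.6726 0.2569 0.1814] yaw 2.6 q [0.36 0.57 0.22 1.22 0.   1.89] F [ 0.4  0.  -0.1] op 0.305 g 0.0
scene 0.01 93 sx [-0.0389 -0.034  -0.0217  0.0246  0.0313] sy [0.001 0.068]
scene 0.03 98 sx [-0.0238 -0.0201 -0.0155 -0.0073  0.0314] sy [0.007 0.078]
scene 0.05 98 sx [-0.0172 -0.0133 -0.0076  0.0011  0.0275] sy [0.002 0.089]
scene 0.07 102 sx [-0.0102 -0.005  -0.0004  0.0041  0.0292] sy [0.001 0.093]
scene 0.09 119 sx [-0.0027  0.0021  0.0062  0.011   0.0278] sy [0.005 0.129]
scene 0.11 114 sx [0.005  0.0101 0.0147 0.0199 0.0304] sy [0.003 0.127]
scene 0.13 96 sx [0.0122 0.0171 0.0204 0.0234 0.0284] sy [0.011 0.107]
scene 0.15 103 sx [0.0186 0.0233 0.0273 0.031  0.0371] sy [0.01  0.107]
scene 0.17 91 sx [0.0239 0.0299 0.0325 0.0374 0.0442] sy [0.008 0.108]
scene 0.19 80 sx [0.016  0.0283 0.0396 0.0463 0.062 ] sy [0.01  0.102]
scene 0.21 49 sx [0.0161 0.0224 0.0514 0.0597 0.0657] sy [0.046 0.07 ]
```

>>> carry_out(
  commands=[
    {"dx": 0.03, "dy": 0.002, "dz": 0, "spin": 0},
    {"dx": 0.02, "dy": 0.001, "dz": 0, "spin": 0},
    {"dx": 0, "dy": 0, "dz": 0, "spin": 0},
    {"dx": 0, "dy": 0, "dz": 0, "spin": 0},
  ],
)

```text
time_s: 30.65
tool_pos: [0.679, 0.2573, 0.1815]
orientation: [-2.169, -2.271, 0.002]
ft_force: [-5.4, -0.3, 1.8]
opening: 0.302
grasp_force: 2.8
```

```bash
python3 -c "
from h import *
lean(0.0,.13,('scene','wrist'))"
```

```text
t 30.65 tcp [0.679  0.2573 0.1815] yaw 2.62 q [0.36 0.58 0.24 1.23 0.   1.89] F [-5.4 -0.3  1.8] op 0.302 g 2.8
scene 0.01 88 sx [-0.0384 -0.0318 -0.0203  0.0243  0.0298] sy [0.002 0.074]
scene 0.03 100 sx [-0.0239 -0.02   -0.0145  0.0208  0.0303] sy [0.005 0.079]
scene 0.05 96 sx [-0.018  -0.013  -0.0091 -0.0009  0.0296] sy [0.003 0.083]
scene 0.07 100 sx [-0.0104 -0.0059 -0.0022  0.0025  0.03  ] sy [0.005 0.092]
scene 0.09 121 sx [-0.0028  0.0017  0.0059  0.0109  0.0268] sy [0.003 0.12 ]
scene 0.11 112 sx [0.0049 0.0098 0.0131 0.0188 0.03  ] sy [0.004 0.13 ]
scene 0.13 102 sx [0.0111 0.0154 0.0192 0.0227 0.027 ] sy [0.007 0.107]
scene 0.15 105 sx [0.0187 0.0249 0.0279 0.0315 0.0355] sy [0.011 0.111]
scene 0.17 96 sx [0.0272 0.0322 0.035  0.0376 0.0441] sy [0.009 0.109]
scene 0.19 82 sx [0.0245 0.033  0.041  0.0504 0.0635] sy [0.012 0.103]
scene 0.21 46 sx [0.0179 0.0267 0.0567 0.0647 0.0704] sy [0.044 0.071]
wrist 0.01 2396 sx [-0.0393 -0.0362 -0.0323 -0.0298 -0.0248] sy [0.004 0.128]
wrist 0.03 451 sx [-0.0228 -0.0208 -0.0185 -0.0163  0.0415] sy [0.017 0.126]
wrist 0.05 1078 sx [-0.0145 -0.0107  0.0413  0.053   0.0625] sy [0.019 0.126]
wrist 0.07 676 sx [-0.0074 -0.0055 -0.0032 -0.0011  0.0392] sy [0.016 0.123]
wrist 0.09 779 sx [0.0004 0.0022 0.0043 0.0064 0.0392] sy [0.022 0.121]
wrist 0.11 1792 sx [0.0084 0.012  0.0264 0.0335 0.0385] sy [0.037 0.129]
wrist 0.13 985 sx [0.0156 0.0174 0.0195 0.0213 0.0235] sy [0.044 0.112]
wrist 0.15 1108 sx [0.0232 0.0251 0.0271 0.029  0.032 ] sy [0.059 0.112]
wrist 0.17 2404 sx [0.0309 0.0335 0.0356 0.0373 0.0611] sy [0.016 0.112]
wrist 0.19 8689 sx [0.0309 0.0412 0.0454 0.0497 0.0658] sy [0.018 0.11 ]
wrist 0.21 3428 sx [0.017  0.0314 0.0356 0.0651 0.0799] sy [0.05  0.073]
```

>>> carry_out(
  commands=[
    {"dx": -0.035, "dy": -0.002, "dz": 0, "spin": 0},
    {"dx": 0, "dy": 0, "dz": 0.1, "spin": 0},
    {"dx": 0, "dy": 0, "dz": 0.15, "spin": 0},
    {"dx": 0, "dy": 0, "dz": 0.15, "spin": 0},
    {"dx": 0, "dy": 0, "dz": 0, "spin": 0},
  ],
)

```text
time_s: 31.38
tool_pos: [0.6765, 0.2576, 0.245]
orientation: [2.168, 2.269, 0.008]
ft_force: [-0.1, 0.1, -0.7]
opening: 0.299
grasp_force: 0.0
```

```bash
python3 -c "
from h import *
lean(0.0,.13,('wrist',)); snap('wrist','w9.png')"
```

```text
t 31.38 tcp [0.6765 0.2576 0.245 ] yaw 2.6 q [ 0.36  0.55  0.34  1.35 -0.    1.89] F [-0.1  0.1 -0.7] op 0.299 g 0.0
wrist 0.01 1724 sx [-0.0392 -0.036  -0.0321 -0.0297 -0.0234] sy [0.003 0.127]
wrist 0.03 359 sx [-0.0224 -0.0208 -0.0189 -0.017  -0.0156] sy [0.015 0.111]
wrist 0.05 817 sx [-0.0146 -0.0115 -0.0079  0.0511  0.0621] sy [0.018 0.126]
wrist 0.07 546 sx [-0.0074 -0.0056 -0.0035 -0.0015  0.0057] sy [0.016 0.112]
wrist 0.09 624 sx [0.0002 0.002  0.0039 0.0059 0.0073] sy [0.015 0.111]
wrist 0.11 1301 sx [0.0082 0.011  0.0142 0.0312 0.0379] sy [0.019 0.129]
wrist 0.13 866 sx [0.0155 0.0172 0.0192 0.021  0.0225] sy [0.024 0.111]
wrist 0.15 1141 sx [0.0232 0.025  0.027  0.0288 0.0302] sy [0.017 0.111]
wrist 0.17 1532 sx [0.0307 0.0325 0.0344 0.0363 0.0378] sy [0.016 0.112]
wrist 0.19 3582 sx [0.0387 0.0416 0.0451 0.0482 0.0512] sy [0.015 0.11 ]
```

View pics/w9.png

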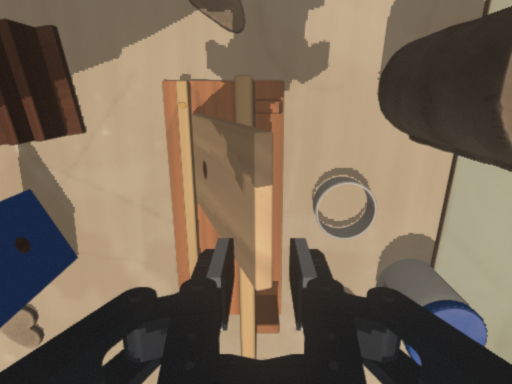

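The board leans in the stand: edge at (255,210), foot along the cleat at (195,180). Now for the second pale board.

>>> carry_out(
  commands=[
    {"dx": -0.15, "dy": 0.02, "dz": 0.3, "spin": 0},
    {"dx": -0.38, "dy": 0.06, "dz": 0, "spin": 0.06},
    {"dx": -0.38, "dy": 0.07, "dz": 0, "spin": 0.067},
    {"dx": -0.38, "dy": 0.07, "dz": 0, "spin": 0},
    {"dx": -0.38, "dy": 0.07, "dz": 0, "spin": 0},
  ],
  jaw=0.1,
)

```text
time_s: 32.1
tool_pos: [0.4219, 0.3003, 0.2854]
orientation: [-2.015, -2.41, 0.002]
ft_force: [-0.2, 1.2, 1.2]
opening: 0.55
grasp_force: 0.0
```

>>> carry_out(
  commands=[
    {"dx": -0.33, "dy": 0.06, "dz": 0, "spin": 0},
    {"dx": -0.133, "dy": 0.013, "dz": 0, "spin": 0},
    {"dx": 0, "dy": 0, "dz": 0, "spin": 0},
  ],
)

```text
time_s: 32.48
tool_pos: [0.354, 0.3115, 0.2863]
orientation: [2.012, 2.412, -0.0]
ft_force: [1.0, -0.2, -0.4]
opening: 0.55
grasp_force: 0.0
```

```bash
python3 -c "
from h import *
st(); comps(world(snap('wrist')),.2,.22); comps(world(snap('top')),.185,.23,10)"
```

```text
t 32.48 tcp [0.354  0.3115 0.2863] yaw 10.32 q [ 0.72  0.05 -0.24  1.28 -0.    2.11] F [ 1.  -0.2 -0.4] op 0.55 g 0.0
px [ 255  128   19  141 2437] rect c [356.3 312.1] size [12.  99.8] ang 10.4 z 0.21
px [290 330  21  24 232] rect c [407.1 197. ] size [11.3 24. ] ang 28.7 z 0.201
px [162 138  31   8 161] rect c [673.6 259. ] size [19.1 99.2] ang 3.8 z 0.194
px [193 209  29  18 129] rect c [424.9 162.8] size [12.8 97.2] ang 28.0 z 0.199
px [159 236  17   7  71] rect c [360.3 288.1] size [12.  52.9] ang 10.2 z 0.209
```

>>> carry_out(
  commands=[
    {"dx": 0.015, "dy": 0.003, "dz": -0.2, "spin": 0},
    {"dx": 0, "dy": 0, "dz": -0.3, "spin": 0},
    {"dx": 0, "dy": 0, "dz": -0.19, "spin": 0},
    {"dx": 0, "dy": 0, "dz": 0, "spin": 0},
  ],
)

```text
time_s: 33.08
tool_pos: [0.3568, 0.3104, 0.1807]
orientation: [-2.016, -2.409, 0.008]
ft_force: [-0.5, 0.0, 1.0]
opening: 0.553
grasp_force: 0.0
```

>>> carry_out(
  commands=[
    {"dx": 0, "dy": 0, "dz": 0, "spin": 0},
    {"dx": 0, "dy": 0, "dz": 0, "spin": 0},
    {"dx": 0, "dy": 0, "dz": 0, "spin": 0},
    {"dx": 0, "dy": 0, "dz": 0, "spin": 0},
  ],
  jaw=-1,
)

```text
time_s: 33.58
tool_pos: [0.3579, 0.3128, 0.1846]
orientation: [2.014, 2.41, 0.005]
ft_force: [-1.3, -0.7, 6.4]
opening: 0.133
grasp_force: 40.1
```

>>> carry_out(
  commands=[
    {"dx": 0, "dy": 0, "dz": 0.1, "spin": 0},
    {"dx": 0, "dy": 0, "dz": 0.15, "spin": 0},
    {"dx": 0, "dy": 0, "dz": 0.15, "spin": 0},
    {"dx": 0, "dy": 0, "dz": 0.15, "spin": 0},
    {"dx": 0, "dy": 0, "dz": 0, "spin": 0},
  ],
)

```text
time_s: 34.2
tool_pos: [0.3578, 0.3128, 0.2676]
orientation: [2.014, 2.41, 0.006]
ft_force: [0.5, 0.3, -2.0]
opening: 0.135
grasp_force: 39.1
```

>>> carry_out(
  commands=[
    {"dx": 0.2, "dy": 0, "dz": 0, "spin": 0},
    {"dx": 0.35, "dy": 0, "dz": 0, "spin": -0.04},
    {"dx": 0.35, "dy": 0, "dz": 0, "spin": -0.04},
    {"dx": 0.35, "dy": 0, "dz": 0, "spin": -0.047},
    {"dx": 0.25, "dy": -0.05, "dz": 0, "spin": 0},
  ],
)

```text
time_s: 34.83
tool_pos: [0.5834, 0.3042, 0.2637]
orientation: [-2.17, -2.27, 0.003]
ft_force: [-0.2, 0.3, -2.3]
opening: 0.134
grasp_force: 39.5
```

>>> carry_out(
  commands=[
    {"dx": 0, "dy": -0.3, "dz": 0, "spin": 0},
    {"dx": 0, "dy": -0.35, "dz": 0, "spin": 0},
    {"dx": 0, "dy": -0.35, "dz": 0, "spin": 0},
    {"dx": 0.1, "dy": -0.15, "dz": 0, "spin": 0},
    {"dx": 0.13, "dy": 0, "dz": 0, "spin": 0},
  ],
)

```text
time_s: 35.45
tool_pos: [0.616, 0.1296, 0.2648]
orientation: [-2.173, -2.268, 0.003]
ft_force: [0.1, 1.4, -3.3]
opening: 0.131
grasp_force: 40.0
```

```bash
python3 -c "
from h import *
lean(-.14,-.01,('scene',)); s=bot.state(); x,y=s['tool_pos'][:2]-[.6339,.196]; print(x*.9989+y*.0462, y*.9989-x*.0462)"
```

```text
t 35.45 tcp [0.616  0.1296 0.2648] yaw 2.45 q [ 0.21  0.36  0.1   1.31 -0.    1.74] F [ 0.1  1.4 -3.3] op 0.131 g 40.0
scene 0.01 208 sx [-0.039  -0.0316  0.0185  0.027   0.0306] sy [-0.138 -0.015]
scene 0.03 109 sx [0.0201 0.0252 0.0275 0.0293 0.0322] sy [-0.136 -0.011]
scene 0.05 83 sx [0.0203 0.0248 0.0276 0.0296 0.0339] sy [-0.137 -0.014]
scene 0.07 47 sx [0.0211 0.0248 0.0267 0.0289 0.032 ] sy [-0.14  -0.084]
scene 0.09 128 sx [-0.0303 -0.0256 -0.0219  0.0241  0.0307] sy [-0.136 -0.02 ]
scene 0.11 148 sx [-0.0296 -0.0257 -0.0226  0.0259  0.0332] sy [-0.138 -0.017]
scene 0.13 94 sx [-0.0319 -0.0279 -0.0246 -0.0224 -0.0187] sy [-0.117 -0.018]
scene 0.15 95 sx [-0.0313 -0.0285 -0.0247 -0.0221 -0.0184] sy [-0.113 -0.022]
scene 0.17 97 sx [-0.0304 -0.0279 -0.0249 -0.0227 -0.0171] sy [-0.116 -0.024]
scene 0.19 96 sx [-0.0318 -0.0272 -0.0252 -0.0225 -0.0185] sy [-0.116 -0.023]
scene 0.21 99 sx [-0.0307 -0.027  -0.025  -0.0227 -0.0185] sy [-0.117 -0.021]
-0.018468286446132173 -0.06472310310267622
```

>>> carry_out(
  commands=[
    {"dx": 0.01, "dy": 0, "dz": 0, "spin": 0},
    {"dx": 0, "dy": 0, "dz": -0.2, "spin": 0},
    {"dx": 0, "dy": 0, "dz": -0.2, "spin": 0},
    {"dx": 0, "dy": 0, "dz": -0.12, "spin": 0},
    {"dx": 0, "dy": 0, "dz": 0, "spin": 0},
  ],
)

```text
time_s: 36.12
tool_pos: [0.6157, 0.1321, 0.1855]
orientation: [-2.168, -2.271, 0.006]
ft_force: [0.6, -0.4, -1.7]
opening: 0.129
grasp_force: 40.0
```

>>> carry_out(
  commands=[
    {"dx": 0, "dy": 0, "dz": -0.02, "spin": 0},
    {"dx": 0, "dy": 0, "dz": 0, "spin": 0},
    {"dx": 0, "dy": 0, "dz": 0, "spin": 0},
  ],
)

```text
time_s: 36.5
tool_pos: [0.6183, 0.1321, 0.1853]
orientation: [2.17, 2.271, 0.002]
ft_force: [-0.3, -0.7, -1.2]
opening: 0.136
grasp_force: 40.0
```

>>> carry_out(
  commands=[
    {"dx": 0, "dy": 0, "dz": -0.007, "spin": 0},
    {"dx": 0, "dy": 0, "dz": 0, "spin": 0},
    {"dx": 0, "dy": 0, "dz": 0, "spin": 0},
  ],
)

```text
time_s: 36.88
tool_pos: [0.6179, 0.1319, 0.1835]
orientation: [2.17, 2.271, 0.0]
ft_force: [0.3, 0.2, -2.9]
opening: 0.136
grasp_force: 40.0
```

>>> carry_out(
  commands=[
    {"dx": 0, "dy": 0, "dz": -0.009, "spin": 0},
    {"dx": 0, "dy": 0, "dz": 0, "spin": 0},
    {"dx": 0, "dy": 0, "dz": 0, "spin": 0},
  ],
)

```text
time_s: 37.25
tool_pos: [0.6182, 0.1322, 0.1827]
orientation: [2.17, 2.271, 0.001]
ft_force: [-1.4, 0.2, 4.3]
opening: 0.128
grasp_force: 40.7
```

>>> carry_out(
  commands=[
    {"dx": -0.015, "dy": -0.001, "dz": 0, "spin": 0},
    {"dx": -0.015, "dy": -0.001, "dz": 0, "spin": 0},
    {"dx": 0, "dy": 0, "dz": 0, "spin": 0},
    {"dx": 0, "dy": 0, "dz": 0, "spin": 0},
  ],
)

```text
time_s: 37.75
tool_pos: [0.6138, 0.1318, 0.1826]
orientation: [2.17, 2.271, 0.001]
ft_force: [1.4, 1.0, 4.8]
opening: 0.134
grasp_force: 41.1
```

>>> carry_out(
  commands=[
    {"dx": -0.01, "dy": 0, "dz": 0, "spin": 0},
    {"dx": 0, "dy": 0, "dz": 0, "spin": 0},
    {"dx": 0, "dy": 0, "dz": 0, "spin": 0},
  ],
)

```text
time_s: 38.12
tool_pos: [0.6126, 0.1317, 0.1827]
orientation: [2.17, 2.271, 0.002]
ft_force: [2.8, 1.0, 4.7]
opening: 0.135
grasp_force: 41.3
```

>>> carry_out(
  commands=[
    {"dx": -0.01, "dy": 0, "dz": 0, "spin": 0},
    {"dx": 0, "dy": 0, "dz": 0, "spin": 0},
    {"dx": 0.01, "dy": 0, "dz": 0, "spin": 0},
    {"dx": 0, "dy": 0, "dz": 0, "spin": 0},
  ],
)

```text
time_s: 38.62
tool_pos: [0.6122, 0.1318, 0.1826]
orientation: [2.17, 2.271, 0.001]
ft_force: [0.8, 0.9, 6.4]
opening: 0.135
grasp_force: 41.3
```

>>> carry_out(
  commands=[
    {"dx": 0, "dy": 0, "dz": 0, "spin": 0},
    {"dx": 0, "dy": 0, "dz": 0, "spin": 0},
    {"dx": 0, "dy": 0, "dz": 0.02, "spin": 0},
    {"dx": 0, "dy": 0, "dz": 0.02, "spin": 0},
    {"dx": 0, "dy": 0, "dz": 0, "spin": 0},
  ],
  jaw=-0.4,
)

```text
time_s: 39.25
tool_pos: [0.6121, 0.1317, 0.1885]
orientation: [2.17, 2.271, 0.001]
ft_force: [-0.4, 0.2, -0.3]
opening: 0.301
grasp_force: 0.0
```

>>> carry_out(
  commands=[
    {"dx": 0.03, "dy": 0.001, "dz": 0, "spin": 0},
    {"dx": 0.03, "dy": 0.001, "dz": 0, "spin": 0},
    {"dx": 0.03, "dy": 0.001, "dz": 0, "spin": 0},
    {"dx": 0.03, "dy": 0.001, "dz": 0, "spin": 0},
    {"dx": 0, "dy": 0, "dz": 0, "spin": 0},
  ],
)

```text
time_s: 39.88
tool_pos: [0.6303, 0.1322, 0.188]
orientation: [2.171, 2.271, 0.0]
ft_force: [0.1, -0.2, 0.8]
opening: 0.3
grasp_force: 0.0
```

```bash
python3 -c "
from h import *
lean(-.13,-.01,('scene',))"
```

```text
t 39.88 tcp [0.6303 0.1322 0.188 ] yaw 2.6 q [ 0.21  0.41 -0.    1.15  0.    1.73] F [ 0.1 -0.2  0.8] op 0.3 g 0.0
scene 0.01 148 sx [-0.0393 -0.0366 -0.0294  0.0215  0.0316] sy [-0.127 -0.014]
scene 0.03 127 sx [-0.0314 -0.0266 -0.0224  0.0213  0.0284] sy [-0.127 -0.018]
scene 0.05 140 sx [-0.029  -0.025  -0.0212  0.023   0.0311] sy [-0.126 -0.018]
scene 0.07 128 sx [-0.0259 -0.0219 -0.0181  0.0222  0.0313] sy [-0.127 -0.02 ]
scene 0.09 135 sx [-0.0253 -0.0206 -0.0172  0.0215  0.03  ] sy [-0.127 -0.018]
scene 0.11 138 sx [-0.022  -0.0184 -0.0141  0.0242  0.0334] sy [-0.128 -0.02 ]
scene 0.13 98 sx [-0.0213 -0.0176 -0.015  -0.0125 -0.0097] sy [-0.114 -0.02 ]
scene 0.15 97 sx [-0.0184 -0.016  -0.0134 -0.0101 -0.0046] sy [-0.113 -0.015]
scene 0.17 98 sx [-0.019  -0.0141 -0.0114 -0.0089 -0.0065] sy [-0.115 -0.017]
scene 0.19 103 sx [-0.0309 -0.0161 -0.0104 -0.0064  0.0053] sy [-0.115 -0.022]
scene 0.21 54 sx [-0.0351 -0.0268 -0.0113  0.0052  0.0146] sy [-0.111 -0.054]
```

>>> carry_out(
  commands=[
    {"dx": 0.035, "dy": 0.002, "dz": -0.004, "spin": 0},
    {"dx": 0.035, "dy": 0.002, "dz": -0.006, "spin": 0},
    {"dx": 0.035, "dy": 0.002, "dz": -0.006, "spin": 0},
    {"dx": 0.035, "dy": 0.002, "dz": -0.006, "spin": 0},
    {"dx": 0.035, "dy": 0.002, "dz": -0.006, "spin": 0},
  ],
)

```text
time_s: 40.55
tool_pos: [0.6565, 0.1337, 0.1838]
orientation: [-2.17, -2.271, 0.0]
ft_force: [0.0, -0.6, -0.8]
opening: 0.301
grasp_force: 0.1
```

>>> carry_out(
  commands=[
    {"dx": 0.035, "dy": 0.002, "dz": -0.006, "spin": 0},
    {"dx": 0.035, "dy": 0.002, "dz": -0.006, "spin": 0},
    {"dx": 0.035, "dy": 0.002, "dz": -0.006, "spin": 0},
    {"dx": 0.035, "dy": 0.002, "dz": 0, "spin": 0},
    {"dx": 0, "dy": 0, "dz": 0, "spin": 0},
  ],
)

```text
time_s: 41.18
tool_pos: [0.6775, 0.135, 0.1812]
orientation: [2.17, 2.271, 0.0]
ft_force: [-0.6, -0.4, -0.7]
opening: 0.301
grasp_force: 0.0
```

>>> carry_out(
  commands=[
    {"dx": 0.03, "dy": 0.002, "dz": 0, "spin": 0},
    {"dx": 0.015, "dy": 0.001, "dz": 0, "spin": 0},
    {"dx": 0, "dy": 0, "dz": 0, "spin": 0},
    {"dx": 0, "dy": 0, "dz": 0, "spin": 0},
  ],
)

```text
time_s: 41.68
tool_pos: [0.6839, 0.1354, 0.1812]
orientation: [2.17, 2.271, 0.0]
ft_force: [-0.2, 0.2, 0.2]
opening: 0.299
grasp_force: 0.0
```

>>> carry_out(
  commands=[
    {"dx": 0, "dy": 0, "dz": 0.1, "spin": 0},
    {"dx": 0, "dy": 0, "dz": 0.15, "spin": 0},
    {"dx": 0, "dy": 0, "dz": 0.15, "spin": 0},
    {"dx": 0, "dy": 0, "dz": 0.1, "spin": 0},
    {"dx": 0, "dy": 0, "dz": 0, "spin": 0},
  ],
)

```text
time_s: 42.3
tool_pos: [0.6848, 0.1356, 0.2582]
orientation: [2.169, 2.27, 0.004]
ft_force: [-0.2, 0.3, -0.1]
opening: 0.296
grasp_force: 0.0
```

```bash
python3 -c "
from h import *
lean(-.12,-.01,('wrist',)); lean(0.01,.12,('wrist',)); snap('wrist','w10.png')"
```

```text
t 42.3 tcp [0.6848 0.1356 0.2582] yaw 2.61 q [0.2  0.5  0.29 1.35 0.   1.72] F [-0.2  0.3 -0.1] op 0.296 g 0.0
wrist 0.01 1423 sx [-0.039  -0.0358 -0.0317 -0.0293 -0.0228] sy [-0.117 -0.012]
wrist 0.03 407 sx [-0.0221 -0.0203 -0.0178 -0.0156  0.0612] sy [-0.115 -0.013]
wrist 0.05 500 sx [-0.0145 -0.0125 -0.01   -0.0076  0.0632] sy [-0.119 -0.013]
wrist 0.07 490 sx [-0.0071 -0.0053 -0.0033 -0.0015  0.0003] sy [-0.109 -0.013]
wrist 0.09 557 sx [0.0005 0.0023 0.0042 0.0061 0.0075] sy [-0.109 -0.013]
wrist 0.11 815 sx [0.0082 0.0102 0.0125 0.0147 0.0366] sy [-0.109 -0.01 ]
wrist 0.13 804 sx [0.0157 0.0174 0.0194 0.0213 0.0228] sy [-0.104 -0.013]
wrist 0.15 992 sx [0.0234 0.0252 0.0273 0.0291 0.0304] sy [-0.107 -0.013]
wrist 0.17 1328 sx [0.031  0.0327 0.0347 0.0365 0.0379] sy [-0.109 -0.013]
wrist 0.19 3115 sx [0.0389 0.0419 0.0452 0.0484 0.051 ] sy [-0.11  -0.014]
t 42.35 tcp [0.6842 0.1355 0.2568] yaw 2.61 q [0.2  0.5  0.28 1.35 0.   1.72] F [ 0.   0.5 -0.2] op 0.299 g 0.0
wrist 0.01 1462 sx [-0.0391 -0.0359 -0.0318 -0.0295 -0.024 ] sy [0.011 0.096]
wrist 0.03 374 sx [-0.0225 -0.0209 -0.0188 -0.017  -0.0155] sy [0.011 0.093]
wrist 0.05 403 sx [-0.0148 -0.0133 -0.0114 -0.0095 -0.0081] sy [0.013 0.088]
wrist 0.07 464 sx [-0.0073 -0.0057 -0.0038 -0.0019 -0.0004] sy [0.013 0.084]
wrist 0.09 528 sx [0.0003 0.002  0.0038 0.0058 0.0073] sy [0.013 0.079]
wrist 0.11 629 sx [0.0081 0.0097 0.0118 0.0138 0.0272] sy [0.01  0.074]
wrist 0.13 693 sx [0.0156 0.0172 0.0191 0.021  0.0224] sy [0.012 0.07 ]
wrist 0.15 812 sx [0.0232 0.0248 0.0268 0.0286 0.0301] sy [0.012 0.065]
wrist 0.17 982 sx [0.0308 0.0324 0.0344 0.0363 0.0378] sy [0.012 0.061]
wrist 0.19 2218 sx [0.0388 0.0418 0.0451 0.0484 0.0512] sy [0.013 0.057]
```

View pics/w10.png

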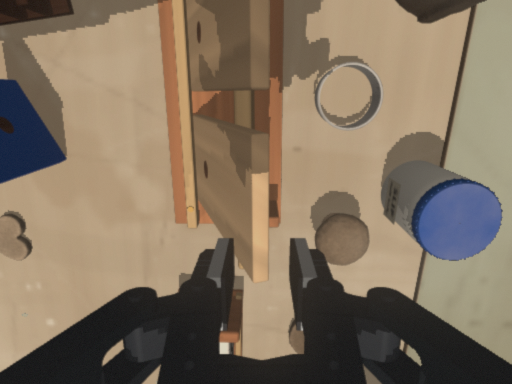

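Both boards lean side by side: edges at (260,220) and (260,30), feet along the cleat at (190,150), lean about 0.366 rad. Last, I'll back off and recheck the rack row before handing in.

>>> carry_out(
  commands=[
    {"dx": -0.1, "dy": -0.1, "dz": 0.2, "spin": 0},
    {"dx": -0.3, "dy": -0.25, "dz": 0, "spin": 0},
    {"dx": -0.3, "dy": -0.25, "dz": 0, "spin": 0},
    {"dx": -0.1, "dy": -0.35, "dz": 0, "spin": 0},
    {"dx": 0, "dy": -0.2, "dz": 0, "spin": 0},
  ],
)

```text
time_s: 43.08
tool_pos: [0.5619, -0.0389, 0.2858]
orientation: [-2.171, -2.27, 0.002]
ft_force: [1.0, 0.7, -0.3]
opening: 0.299
grasp_force: 0.0
```

```bash
python3 -c "
from h import *
st(); w=snap('wrist'); a=snap('top'); comps(world(a),.055,.09,25); comps(world(a),.18,.22,10)
cv2.imwrite('pics/fin.png',np.hstack([cv2.resize(a['img'][125:300,105:400],(440,261)),cv2.resize(w['img'],(348,261))])[:,:,::-1])"
```

```text
t 43.08 tcp [ 0.5619 -0.0389  0.2858] yaw 2.54 q [-0.07  0.23 -0.03  1.31 -0.    1.46] F [ 1.   0.7 -0.3] op 0.299 g 0.0
px [362 111  16   4  27] rect c [ 795.  -399.6] size [ 7.6 50.7] ang 0.7 z 0.073
px [311 113  27   7  50] rect c [ 787.7 -241.2] size [23.5 91.1] ang 0.2 z 0.062
px [235 115  14  13 114] rect c [775.7  49.9] size [46.1 44.5] ang 89.4 z 0.059
px [204 157  29   9 163] rect c [631.4 133.1] size [19.9 98.7] ang 1.9 z 0.073
px [168 159  30   9 164] rect c [624.2 256.9] size [21.  99.4] ang 1.5 z 0.071
px [310 159   6   6  26] rect c [ 625.3 -195.8] size [15.8 16.1] ang 83.4 z 0.072
px [199 215  25  14  26] rect c [420.5 158.6] size [ 1.  93.2] ang 28.1 z 0.072
px [200 136  31   9 186] rect c [679. 135.] size [20.7 98.3] ang 3.5 z 0.194
px [162 138  31  10 199] rect c [673.1 258.5] size [23.2 98.6] ang 3.8 z 0.194
px [193 209  29  18 132] rect c [424.9 162.9] size [13.2 97.7] ang 28.6 z 0.199
```

View pics/fin.png

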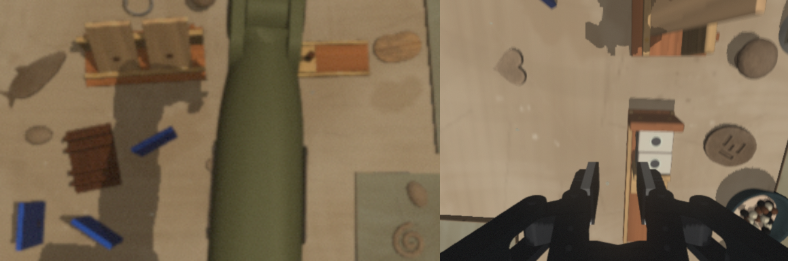

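Both moulds are snug by the wall in the wrist pane at (655,150), both boards are in the stand, and the slot block is empty. Handing in.

```bash
python3 -c "
from station import bot
print(bot.sign_off())"
```

```text
the job is handed in; nothing more can be done
None
```

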